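# Take the sanded display base out of its jig

### The job

The flat wooden display base lies sunk in the groove of the sanding jig, where its sides cannot be gripped. Slide it along the groove until it sticks out over one end of the jig far enough to pinch, then take it off and lay it gently, level and centred, lengthwise across the two cork-topped posts of the drying stand. Do not let it fall, and leave the other things on the bench where they are.

Things in the scene. Friction and masses are not known exactly. Their poses are not given: they have to be found in the camera images.
- plate_mid (a point): centre (half-way up) of the display base: a loose flat dark wooden board, 60 mm (its x) by 150 mm (its y) by 8 mm thick, two dark dots on top, 40 to 85 g. It starts flat in the jig's groove, its long sides 2 mm from the groove walls, both ends inside the groove, its top 1 mm below the top of the walls.
- jig: sanding jig: a plywood block fixed to the bench, 92 mm (its x) by 190 mm (its y) and 79 mm high; origin at the centre of its underside. A straight groove 64 mm wide and 9 mm deep (groove floor 70 mm above the bench) runs along its y axis over its whole length and is open at both ends; the walls beside it are 14 mm thick. The display base slides in it on wood friction alone.
- stand: drying stand, fixed to the bench: a plywood board 75 mm (its x) by 150 mm (its y), 10 mm thick, with two cork-topped posts standing 35 mm to either side of its centre along its y axis; each post is 40 mm (x) by 14 mm (y), its flat top 45 mm above the bench. Origin at the centre of its underside. The display base belongs on the posts with its 150 mm length along the stand's y axis, either way round, its centre above the stand's centre.
- shell_a: bystander: loose lavender plastic kit part, a dome 72 mm across and about 40 mm high; origin at the centre of its underside
- shell_b: bystander: another such dome, 72 mm across
- shell_c: bystander: another such dome, 65 mm across
- jar_a: bystander: loose paint jar, 40 mm across, 55 mm high; origin at the centre of its underside
- jar_b: bystander: another paint jar, 40 mm across, 55 mm high
- glue: bystander: loose amber glue bottle, 44 mm across, 85 mm high; origin at the centre of its underside
- sander: bystander: loose dark rubber sanding block, 100 x 35 x 25 mm; origin at the centre of its underside
- cutters: bystander: loose side cutters lying flat, 120 mm long, 60 mm wide, 16 mm high; origin near the middle of the underside
Mind the look-alikes: they are no part of the job. What is meant by the part that bears plate_mid is not blue or yellow, and is the larger of those in its own colour.

How it is judged:
On the way:
1. the display base, still lying level in the groove, sticks out at least 20 mm over one end of the jig ((y of plate_mid in the frame of jig above 0.04 m or y of plate_mid in the frame of jig below -0.04 m) and y of plate_mid in the frame of jig between -0.098 and 0.098 m and x of plate_mid in the frame of jig between -0.008 and 0.008 m and z of plate_mid in the frame of jig between 0.066 and 0.082 m and angle between plate_mid's own z axis and vertical below 0.15 rad), for 0.1 s.
At the end, for the whole second after the job is handed in: the display base lies level (within 0.06 rad) and at rest on both posts of the drying stand, released, its length along the stand's y axis within 0.25 rad, its centre within 25 mm of the stand's centre along the stand and 18 mm across it (x of plate_mid in the frame of stand between -0.018 and 0.018 m and y of plate_mid in the frame of stand between -0.025 and 0.025 m and z of plate_mid in the frame of stand between 0.045 and 0.054 m and angle between the y axis of plate_mid and the y axis of stand, either way round below 0.25 rad and angle between plate_mid's own z axis and vertical below 0.06 rad and linear speed of plate below 0.02 m/s and contact force between the fingers and plate below 0.05 N); the robot touches nothing.
It fails at once if the display base falls towards the bench (its centre comes below 30 mm) (height (world z) of plate_mid below 0.03 m).
It fails at once if the display base is let go, away from the jig, with its centre more than 25 mm above its place on the posts (horizontal distance between plate_mid and jig above 0.125 m and height (world z) of plate_mid above 0.074 m and contact force between the fingers and plate below 0.02 N).
It fails at once if a bystander is moved by more than 30 mm (distance of any of shell_a, shell_b, shell_c, jar_a, jar_b, glue, sander, cutters from where it was at the start of the episode above 0.03 m).
It also fails if it takes over 56 s, if anything falls off the work surface, if the arm or the gripper's body presses on something with over 40 N, if the wrist force passes 120 N, or if a joint passes its speed limit or range.

### The arm

A 7-joint arm with a two-finger parallel gripper is mounted at the origin on the work surface. World frame = base frame: x ahead of the robot, y to its left, z up, the work surface at z = 0. Lengths are in m, angles in rad, forces in N, time in s.
With the tool pointing down it reaches from about 0.425 to 0.95 m from the base axis. Payload 4.7 kg.
Tool frame: the origin (TCP) lies on the centre line of the jaws, within the pads' length; the fingertips stand 25 mm ahead of it and the grasp point (between the pads) lies 6 mm ahead of it (arm.tip_extent is the distance from the TCP to the fingertips, in m); z points along the fingers, x is the direction in which the jaws open and shut, and the axes are right-handed (so a half turn about z gives the same grasp; the last joint's range is limited). The gripper opens to 87 mm and grips with 3 to 60 N. Pads are 19 mm wide; open, the fingers measure 117 mm over their backs; the gripper's body (75 mm by 190 mm) begins 51 mm behind the grasp point.
Start: joints at [-1.24, 0.469, -0.049, 1.532, 0.024, 1.141, -0.082], TCP at [0.238, 0.632, 0.248] pointing down, gripper open.
Joint ranges: [-2.59, 2.59], [-0.33, 1.99], [-1.39, 1.29], [0.1, 2.45], [-1.04, 4.18], [0.21, 1.99], [-2.66, 2.66]. Speed limits (rad/s): [2.57, 2.57, 3.14, 3.14, 3.14, 3.14, 3.14].

### API

Orientations are given as a rotation vector (axis times angle).
In Python, from bench import arm gives the robot as it stands.
- The arm moves only by the tool jog_arm, never from a script. Its argument "motion" is a list of rows, each an object of numbers: "grip": the opening, from 0 (shut) to 1 (fully open); "x", "y", "z": the shift along the tool's x, y, z in m; "wx", "wy", "wz": the turn, a rotation vector about the tool's x, y, z in rad. In form: [{"grip": .., "x": .., "y": .., "z": .., "wx": .., "wy": .., "wz": ..}, ...]. A call has 1 to 5 rows; each row shifts and turns the pose as measured when the row begins, along the tool's axes as they then stand; what a row does not reach is not made up. A row lasts 1/8 s, in which the tool goes at most 62.5 mm and 10.7 degrees, less where a joint would pass 70% of its speed; a pose out of reach is approached as far as the arm can. A call with a gripper value outside its range is refused whole. The fingers move at their own pace and stop on an object; the grip force is fixed at half the most. Time passes only in rows, so rows that do not move let the fingers close. It gives the time, the measured TCP pose, the force and the opening at its end, in the units of the state.
- arm.state(): the state, without advancing time (a new reading comes with each control period).
- arm.get_image(name): name is "scene" or "top" or "wrist"; returns the picture (400x640x3 uint8, red, green, blue); there is no depth.
- arm.camera_params(name): a dict with "fx", "fy", "cx", "cy" (pixels), "R" (3x3) and "t" (3): a world point X has camera coordinates R X + t. Camera axes: x right, y down, z forward; pixel columns grow to the right and rows downward; lengths in m; the calibration is good to about 2 mm. A picture is of the moment at which its call begins: read the wrist's pose just before it. camera_params takes no time and is no camera call; for the wrist camera it gives the pose at the moment of the call.
- arm.close_job(): hands the job in, once; it reports no verdict.
The state is a dict: "t": time; "q": joint angles; "qd": joint speeds; "joint_torque": joint torques, N m; "eef_pos": TCP position; "eef_rot": TCP orientation; "force": force on the tool from outside, world axes, zero at the start; "torque": the same for the moment, N m; "finger_gap": finger opening in m.
Only numpy, scipy, OpenCV 4.12 (cv2) and the standard library are available. Lean on these libraries where they do the work, as an engineer would, in place of code of your own. Each camera call takes 0.05 s, during which the arm holds its last target.

## Working session

There is one attempt and no reset: what is moved stays moved. The work goes in short steps, Python scripts to look and compute and a tool call to move; the robot and the scene stay as the last step left them, time stands still between calls to the robot, and variables do not carry over. Pictures are saved under pics/ and viewed, and the job is handed in when it is done.

Besides the shell and the picture viewer there is one more tool, called as name(argument=value, ...), one argument or row to a line, values as JSON. jog_arm: Moves the arm, as the interface text tells. Its arguments: {"type":"object","properties":{"motion":{"type":"array"}},"required":["motion"]}

```bash
ls; mkdir -p pics
python3 - <<'E'
from bench import arm
import cv2
for n in ("scene","top"):
    im=arm.get_image(n); cv2.imwrite(f"pics/{n}0.png",im[:,:,::-1])
    p=arm.camera_params(n); print(n,p)
s=arm.state(); print(s)
E
```

```text
pics
scene {'fx': 486.3963324838546, 'fy': 486.3963324838546, 'cx': 316.5731755479604, 'cy': 194.62894457258767, 'R': array([[ 0.20279477,  0.97902212,  0.01974754],
       [ 0.71496792, -0.13425853, -0.6861454 ],
       [-0.66910025,  0.15326556, -0.72719634]]), 't': array([-0.14126867, -0.28282607,  1.81385751])}
top {'fx': 517.2598966502953, 'fy': 517.2598966502953, 'cx': 314.3573464741773, 'cy': 203.21191415812532, 'R': array([[ 0.01483003, -0.99974076,  0.01727652],
       [-0.99666081, -0.01616745, -0.08003655],
       [ 0.08029512, -0.01603189, -0.9966422 ]]), 't': array([0.01241128, 0.48999952, 1.7052233 ])}
{'t': 0.1, 'q': array([-1.23993059,  0.46936684, -0.04857776,  1.53358373,  0.02409427,
        1.14101528, -0.0822859 ]), 'qd': array([-0.00163262, -0.00280444,  0.0010704 , -0.00146224,  0.00085862,
       -0.0020307 ,  0.00014765]), 'joint_torque': array([ 6.64344625e-04, -5.09168208e+01, -8.14717147e-02, -2.36827523e+01,
       -6.15401217e-02,  3.45049391e-02,  3.94746166e-05]), 'eef_pos': array([0.23745415, 0.63131505, 0.24659628]), 'eef_rot': array([ 2.58214122e+00,  1.78757290e+00, -2.24786028e-03]), 'force': array([-0.56450212, -0.33629128, -0.51365957]), 'torque': array([-0.01325237, -0.05287521,  0.0012789 ]), 'finger_gap': 0.08665304991813798}
```

View pics/scene0.png

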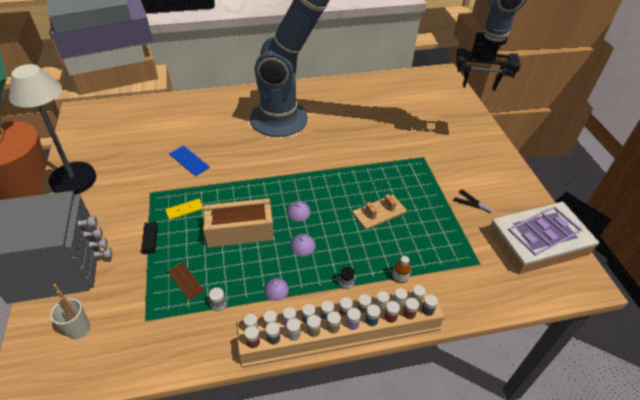

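View pics/top0.png

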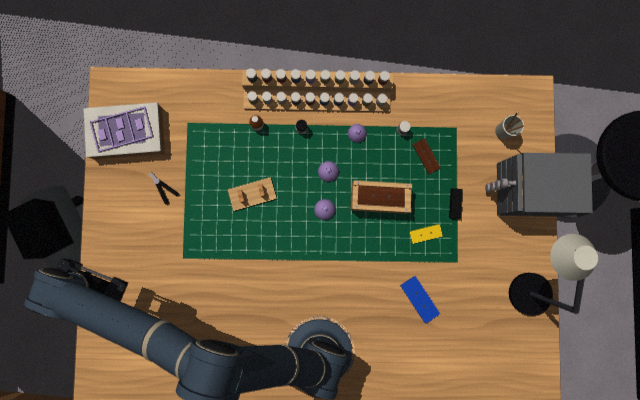

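The scene shows four boards. In the top view they are dark brown in the jig at (381,196), a smaller brown one loose at (426,157), blue at (420,300) and yellow at (426,234). The brown one in the jig fits: it is not blue or yellow, and it is the larger brown. I'll confirm that in a crop.

```bash
cat > h.py <<'E'
import numpy as np, cv2
from bench import arm
def ray(p,uv):
    d=np.array([(uv[0]-p['cx'])/p['fx'],(uv[1]-p['cy'])/p['fy'],1.])
    R=np.array(p['R']);return -R.T@p['t'], R.T@d
def onz(p,uv,z):
    c,d=ray(p,uv); return c+d*(z-c[2])/d[2]
def proj(p,X):
    c=np.array(p['R'])@np.array(X)+p['t']; return np.array([p['fx']*c[0]/c[2]+p['cx'],p['fy']*c[1]/c[2]+p['cy']])
def tri(ps,uvs):
    A=np.zeros((3,3));b=np.zeros(3)
    for p,uv in zip(ps,uvs):
        c,d=ray(p,uv);d/=np.linalg.norm(d);M=np.eye(3)-np.outer(d,d);A+=M;b+=M@c
    return np.linalg.solve(A,b)
E
python3 - <<'E'
import cv2,numpy as np
t=cv2.imread('pics/top0.png');s=cv2.imread('pics/scene0.png')
a=cv2.resize(t[140:250,320:470],None,fx=5,fy=5,interpolation=cv2.INTER_CUBIC)
cv2.imwrite('pics/crop_t.png',a)
b=cv2.resize(t[165:225,215:290],None,fx=8,fy=8,interpolation=cv2.INTER_CUBIC);cv2.imwrite('pics/crop_st.png',b)
b=cv2.resize(s[180:310,140:290],None,fx=4,fy=4,interpolation=cv2.INTER_CUBIC);cv2.imwrite('pics/crop_s.png',b)
E
```

```text
(no output)
```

View pics/crop_t.png

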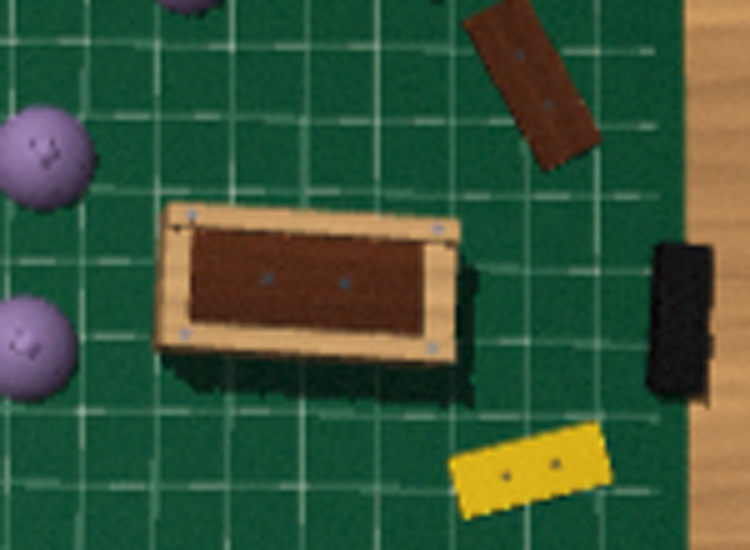

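View pics/crop_st.png

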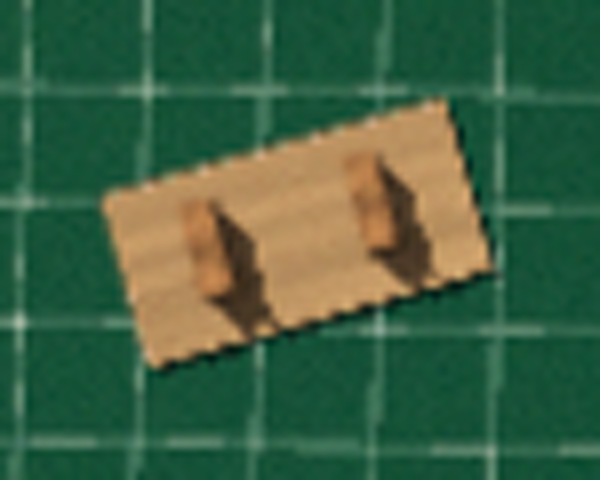

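View pics/crop_s.png

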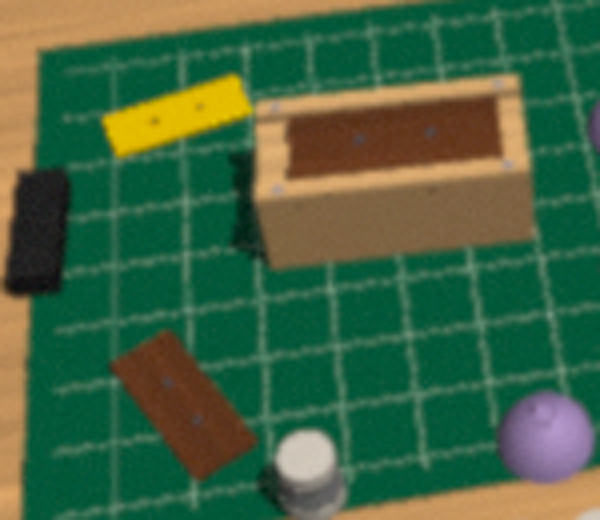

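The crops confirm it: the board with two dots sits sunk in the jig and is clearly larger than the loose brown one. Next I'll measure the jig, board and stand.

Run:
```python
from h import *
pt=arm.camera_params('top');ps=arm.camera_params('scene')
T=cv2.imread('pics/top0.png');S=cv2.imread('pics/scene0.png')
def boards(im,box):
    x0,y0,x1,y1=box
    h=cv2.cvtColor(im,cv2.COLOR_BGR2HSV)
    m=((h[...,0]<14)&(h[...,1]>120)&(h[...,2]<115)&(h[...,2]>25)).astype(np.uint8)
    k=np.zeros_like(m);k[y0:y1,x0:x1]=m[y0:y1,x0:x1]
    k=cv2.morphologyEx(k,cv2.MORPH_CLOSE,np.ones((3,3)))
    c=max(cv2.findContours(k,0,1)[0],key=cv2.contourArea)
    r=cv2.minAreaRect(c);return r,cv2.boxPoints(r),cv2.approxPolyDP(c,4,True)[:,0]
rt=boards(T,(345,175,420,220));rs=boards(S,(195,190,280,250))
print(rt,rs)
X=tri([pt,ps],[rt[0][0],rs[0][0]]);print('plate ctr',X)
for b in rt[1]: print(onz(pt,b,.078))
print('scene');
for b in rs[2]: print(onz(ps,b,.078))
# dots
g=lambda a,o,f:np.array(a)/f+o
dt=[g((267,279),(320,140),5),g((345,283),(320,140),5)]
ds=[g((430,132),(140,180),4),g((360,139),(140,180),4)]
for a,b in zip(dt,ds): print('dot',tri([pt,ps],[a,b]),onz(pt,a,.078),onz(ps,b,.078))
# jig top corners top view
for c in [(166,204),(460,220),(455,361),(157,349)]: print('jig t',onz(pt,g(c,(320,140),5)-.4,.079))
for c in [(257,101),(518,75),(532,170),(257,195)]: print('jig s',onz(ps,g(c,(140,180),4)-.4,.079))
# stand board corners (top face z=.01)
P=[onz(pt,g(c,(215,165),8)-.4,.01) for c in [(103,198),(443,99),(494,268),(152,367)]]
print('stand',P,np.mean(P,0))
for c in [(208,250),(371,203)]: print('post',onz(pt,g(c,(215,165),8)-.4,.045))
h=cv2.resize(S[185:235,345:415],None,fx=8,fy=8,interpolation=cv2.INTER_CUBIC);cv2.imwrite('pics/crop_ss.png',h)
```

```text
(((380.98834228515625, 195.715576171875), (46.526668548583984, 18.70242691040039), 3.094058036804199), array([[357.25418, 203.79752],
       [358.26364, 185.12234],
       [404.7225 , 187.63364],
       [403.71304, 206.3088 ]], dtype=float32), array([[359, 186],
       [358, 203],
       [403, 206],
       [404, 188]], dtype=int32)) (((237.51220703125, 213.6097412109375), (14.356101036071777, 52.78627014160156), 83.6598129272461), array([[210.48782, 209.39023],
       [262.95123, 203.56097],
       [264.5366 , 217.82925],
       [212.07318, 223.65851]], dtype=float32), array([[263, 204],
       [214, 209],
       [212, 223],
       [264, 217]], dtype=int32))
plate ctr [ 0.51256316 -0.19329981  0.08112507]
[ 0.48538725 -0.11743038  0.078     ]
[ 0.5460404  -0.12020463  0.078     ]
[ 0.54039433 -0.27095779  0.078     ]
[ 0.47968682 -0.26773697  0.078     ]
scene
[ 0.48653876 -0.11709889  0.078     ]
[ 0.47979579 -0.25750219  0.078     ]
[ 0.53146193 -0.26618627  0.078     ]
[ 0.53651551 -0.12072919  0.078     ]
dot [ 0.51243575 -0.16717325  0.07818861] [ 0.51215539 -0.16946334  0.078     ] [ 0.51282335 -0.16494274  0.078     ]
dot [ 0.51057979 -0.21704465  0.07922491] [ 0.51039027 -0.22000447  0.078     ] [ 0.51019255 -0.21437584  0.078     ]
jig t [ 0.5609929  -0.10228076  0.079     ]
jig t [ 0.55379707 -0.29310298  0.079     ]
jig t [ 0.46220807 -0.28984286  0.079     ]
jig t [ 0.46688377 -0.09731174  0.079     ]
jig s [ 0.45916394 -0.28511188  0.079     ]
jig s [ 0.46851294 -0.0967178   0.079     ]
jig s [ 0.56060751 -0.09956721  0.079     ]
jig s [ 0.54756253 -0.28927064  0.079     ]
stand [array([0.53238077, 0.31164741, 0.01      ]), array([0.57656793, 0.17037444, 0.01      ]), array([0.5056345 , 0.14749481, 0.01      ]), array([0.46180541, 0.28924533, 0.01      ])] [0.51909715 0.2296905  0.01      ]
post [0.50799788 0.26276291 0.045     ]
post [0.52848094 0.19648553 0.045     ]
```

View pics/crop_ss.png

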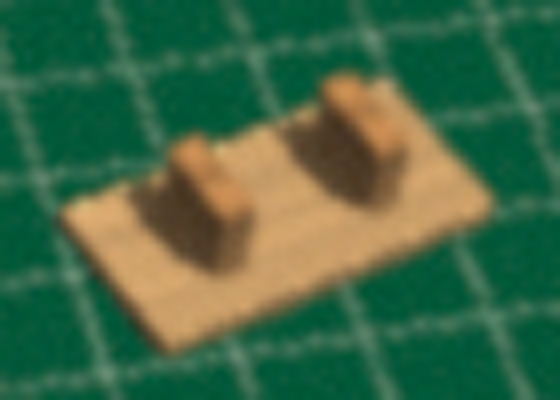

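```bash
cat >> h.py <<'E'
from scipy.spatial.transform import Rotation as Ro
def plan(p,yaw,n,show=True):
    """rows to tool-down pose: x axis of tool at yaw, z down"""
    s=arm.state(); P=np.array(s['eef_pos']);R=Ro.from_rotvec(s['eef_rot'])
    c,sn=np.cos(yaw),np.sin(yaw)
    Rt=Ro.from_matrix(np.array([[c,sn,0],[sn,-c,0],[0,0,-1]]))
    rv=(R.inv()*Rt).as_rotvec(); dp=(np.array(p)-P)/n
    print('from',P.round(4),'yaw',np.arctan2(R.as_matrix()[1,0],R.as_matrix()[0,0]).round(4),'rv',rv.round(4))
    for i in range(n):
        Ri=R*Ro.from_rotvec(rv*i/n); d=Ri.inv().apply(dp)
        print('{"x":%.4f,"y":%.4f,"z":%.4f,"wx":%.4f,"wy":%.4f,"wz":%.4f}'%(*d,*(rv/n)))
E
python3 - <<'E'
from h import *
pt=arm.camera_params('top');ps=arm.camera_params('scene')
gs=lambda c:np.array(c)/8+(345,185)-.4
gt=lambda c:np.array(c)/8+(215,165)-.4
for a,b in [((208,250),(210,178)),((371,203),(363,118))]:
    print(tri([pt,ps],[gt(a),gs(b)]),onz(ps,gs(b),.045))
for n,uv in dict(s1=(328,172),s2=(325,209)).items(): print(n,onz(pt,uv,.02))
plan([.50,.22,.30],.2,10)
E
```

```text
[0.50418367 0.23943632 0.01379028] [0.52765474 0.2003634  0.045     ]
[0.53434327 0.22168288 0.08183309] [0.50888906 0.26633279 0.045     ]
s1 [ 0.59537706 -0.02414036  0.02      ]
s2 [ 0.47094134 -0.01572137  0.02      ]
from [0.2375 0.6313 0.2466] yaw 1.2111 rv [1.0000e-03 1.6000e-03 1.0111e+00]
{"x":-0.0293,"y":0.0391,"z":-0.0053,"wx":0.0001,"wy":0.0002,"wz":0.1011}
{"x":-0.0252,"y":0.0418,"z":-0.0053,"wx":0.0001,"wy":0.0002,"wz":0.1011}
{"x":-0.0208,"y":0.0441,"z":-0.0053,"wx":0.0001,"wy":0.0002,"wz":0.1011}
{"x":-0.0163,"y":0.0460,"z":-0.0053,"wx":0.0001,"wy":0.0002,"wz":0.1011}
{"x":-0.0115,"y":0.0474,"z":-0.0053,"wx":0.0001,"wy":0.0002,"wz":0.1011}
{"x":-0.0067,"y":0.0483,"z":-0.0053,"wx":0.0001,"wy":0.0002,"wz":0.1011}
{"x":-0.0018,"y":0.0488,"z":-0.0053,"wx":0.0001,"wy":0.0002,"wz":0.1011}
{"x":0.0032,"y":0.0487,"z":-0.0053,"wx":0.0001,"wy":0.0002,"wz":0.1011}
{"x":0.0081,"y":0.0481,"z":-0.0053,"wx":0.0001,"wy":0.0002,"wz":0.1011}
{"x":0.0129,"y":0.0471,"z":-0.0053,"wx":0.0001,"wy":0.0002,"wz":0.1011}
```

The scene and top post labels were swapped. Once paired correctly, the two views agree to about 4 mm at z = 45 mm. I'll move over the stand for a wrist view.

jog_arm(
  motion=[
    {"grip": 1, "x": -0.029, "y": 0.039, "z": -0.005, "wz": 0.1},
    {"grip": 1, "x": -0.025, "y": 0.042, "z": -0.005, "wz": 0.1},
    {"grip": 1, "x": -0.021, "y": 0.044, "z": -0.005, "wz": 0.1},
    {"grip": 1, "x": -0.016, "y": 0.046, "z": -0.005, "wz": 0.1},
    {"grip": 1, "x": -0.012, "y": 0.047, "z": -0.005, "wz": 0.1},
  ],
)

```text
schema error: expected keys grip, x, y, z, wx, wy, wz
```

jog_arm(
  motion=[
    {"grip": 1, "x": -0.007, "y": 0.048, "z": -0.005, "wz": 0.1},
    {"grip": 1, "x": -0.002, "y": 0.049, "z": -0.005, "wz": 0.1},
    {"grip": 1, "x": 0.003, "y": 0.049, "z": -0.005, "wz": 0.1},
    {"grip": 1, "x": 0.008, "y": 0.048, "z": -0.005, "wz": 0.1},
    {"grip": 1, "x": 0.013, "y": 0.047, "z": -0.005, "wz": 0.1},
  ],
)

```text
schema error: expected keys grip, x, y, z, wx, wy, wz
```

jog_arm(
  motion=[
    {"grip": 1},
    {"grip": 1},
  ],
)

```text
schema error: expected keys grip, x, y, z, wx, wy, wz
```

```bash
cat >> h.py <<'E'
import pickle
def snap(n):
    p=arm.camera_params('wrist'); im=arm.get_image('wrist')
    cv2.imwrite(f'pics/{n}.png',im[:,:,::-1]); pickle.dump(p,open(f'pics/{n}.pkl','wb')); return p
E
python3 - <<'E'
from h import *
p=snap('w1');s=arm.state();print(s['t'],s['eef_pos'])
print('cam',-p['R'].T@p['t'])
for X in [(.528,.198,.045),(.508,.264,.045)]: print(proj(p,X))
plan([.53,-.17,.30],-.036,8)
E
```

```text
0.15 [0.23747744 0.63139284 0.24673919]
cam [0.16854467 0.65724041 0.38477622]
[ 95.94629197 491.13538755]
[132.53333939 467.28457022]
from [0.2375 0.6314 0.2467] yaw 1.211 rv [1.000e-03 1.300e-03 1.247e+00]
{"x":-0.0809,"y":0.0695,"z":-0.0065,"wx":0.0001,"wy":0.0002,"wz":0.1559}
{"x":-0.0691,"y":0.0812,"z":-0.0066,"wx":0.0001,"wy":0.0002,"wz":0.1559}
{"x":-0.0557,"y":0.0910,"z":-0.0066,"wx":0.0001,"wy":0.0002,"wz":0.1559}
{"x":-0.0409,"y":0.0985,"z":-0.0066,"wx":0.0001,"wy":0.0002,"wz":0.1559}
{"x":-0.0251,"y":0.1036,"z":-0.0066,"wx":0.0001,"wy":0.0002,"wz":0.1559}
{"x":-0.0087,"y":0.1063,"z":-0.0066,"wx":0.0001,"wy":0.0002,"wz":0.1559}
{"x":0.0079,"y":0.1063,"z":-0.0066,"wx":0.0001,"wy":0.0002,"wz":0.1559}
{"x":0.0243,"y":0.1038,"z":-0.0067,"wx":0.0001,"wy":0.0002,"wz":0.1559}
```

View pics/w1.png

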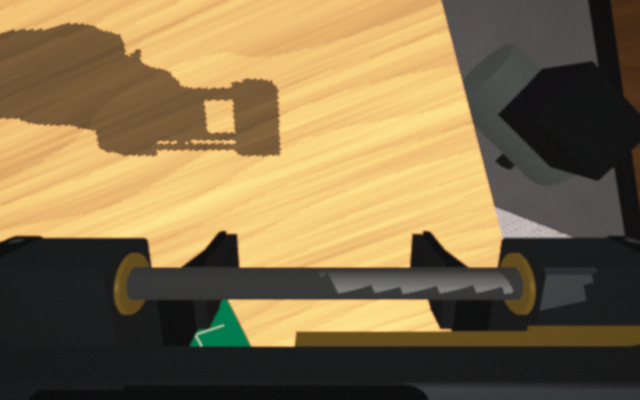

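jog_arm(
  motion=[
    {"grip": 1, "x": -0.029, "y": 0.039, "z": -0.005, "wx": 0, "wy": 0, "wz": 0.1},
    {"grip": 1, "x": -0.025, "y": 0.042, "z": -0.005, "wx": 0, "wy": 0, "wz": 0.1},
    {"grip": 1, "x": -0.021, "y": 0.044, "z": -0.005, "wx": 0, "wy": 0, "wz": 0.1},
    {"grip": 1, "x": -0.016, "y": 0.046, "z": -0.005, "wx": 0, "wy": 0, "wz": 0.1},
    {"grip": 1, "x": -0.012, "y": 0.047, "z": -0.005, "wx": 0, "wy": 0, "wz": 0.1},
  ],
)

```text
t: 0.78
eef_pos: [0.3674, 0.4229, 0.2694]
eef_rot: [2.947, 1.082, -0.008]
force: [0.1, -0.3, 0.9]
finger_gap: 0.087
```

jog_arm(
  motion=[
    {"grip": 1, "x": -0.007, "y": 0.048, "z": -0.005, "wx": 0, "wy": 0, "wz": 0.1},
    {"grip": 1, "x": -0.002, "y": 0.049, "z": -0.005, "wx": 0, "wy": 0, "wz": 0.1},
    {"grip": 1, "x": 0.003, "y": 0.049, "z": -0.005, "wx": 0, "wy": 0, "wz": 0.1},
    {"grip": 1, "x": 0.008, "y": 0.048, "z": -0.005, "wx": 0, "wy": 0, "wz": 0.1},
    {"grip": 1, "x": 0.013, "y": 0.047, "z": -0.005, "wx": 0, "wy": 0, "wz": 0.1},
  ],
)

```text
t: 1.4
eef_pos: [0.4997, 0.2083, 0.2949]
eef_rot: [3.125, 0.294, -0.008]
force: [0.4, 0.3, -1.2]
finger_gap: 0.0871
```

jog_arm(
  motion=[
    {"grip": 1, "x": 0, "y": 0.04, "z": 0, "wx": 0, "wy": 0, "wz": 0},
    {"grip": 1, "x": 0, "y": 0.04, "z": 0, "wx": 0, "wy": 0, "wz": 0},
    {"grip": 1, "x": 0, "y": 0, "z": 0, "wx": 0, "wy": 0, "wz": 0},
  ],
)

```text
t: 1.78
eef_pos: [0.5165, 0.1221, 0.2953]
eef_rot: [3.125, 0.279, -0.007]
force: [-1.0, 0.3, 0.6]
finger_gap: 0.0872
```

Run:
```python
from h import *
p=snap('w2');s=arm.state();print(s['t'],s['eef_pos'])
print('cam',-p['R'].T@p['t'])
for X in [(.528,.198,.045),(.508,.264,.045)]: print(proj(p,X))
```

```text
1.825 [0.51609786 0.12450632 0.2951056 ]
cam [0.50340899 0.19459787 0.43312978]
[349.09322813 100.68930525]
[342.57585905  31.09947831]
```

View pics/w2.png

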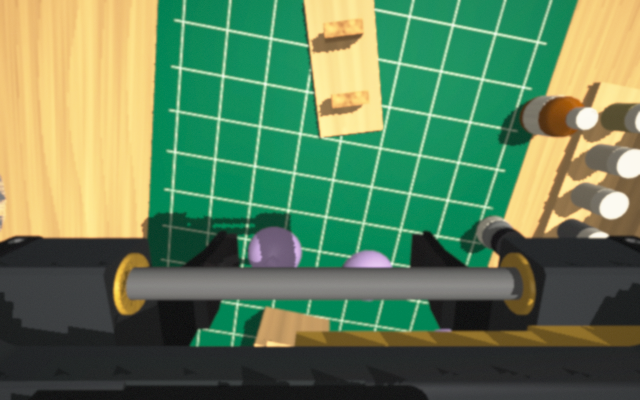

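The wrist view shows the post tops at about (349,99) and (343,29), within 2 px of prediction. I'll refine those and triangulate.

Run:
```python
import cv2
t=cv2.imread('pics/w2.png')
cv2.imwrite('pics/w2c.png',cv2.resize(t[10:120,300:400],None,fx=5,fy=5,interpolation=cv2.INTER_CUBIC))
```

```text
(no output)
```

View pics/w2c.png

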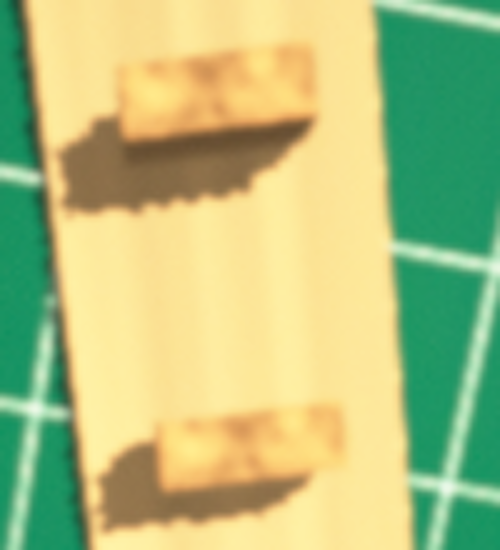

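Run:
```python
from h import *
p=pickle.load(open('pics/w2.pkl','rb'));pt=arm.camera_params('top');ps=arm.camera_params('scene')
gw=lambda c:np.array(c)/5+(300,10)-.4
gs=lambda c:np.array(c)/8+(345,185)-.4
gt=lambda c:np.array(c)/8+(215,165)-.4
for w,t,s in [((217,92),(208,250),(363,118)),((252,447),(371,203),(210,178))]:
    print(onz(p,gw(w),.045),tri([p,pt],[gw(w),gt(t)]),tri([p,pt,ps],[gw(w),gt(t),gs(s)]))
plan([.53,-.24,.30],-.036,9)
```

```text
[0.50787212 0.26691611 0.045     ] [0.50663532 0.26088764 0.07017682] [0.50818355 0.26541709 0.04462356]
[0.52861495 0.19988624 0.045     ] [0.53163729 0.20003392 0.0085583 ] [0.52857755 0.19872045 0.04615336]
from [0.5161 0.1245 0.2951] yaw 0.1813 rv [0.0036 0.0046 0.2173]
{"x":-0.0058,"y":0.0401,"z":-0.0004,"wx":0.0004,"wy":0.0005,"wz":0.0241}
{"x":-0.0048,"y":0.0402,"z":-0.0004,"wx":0.0004,"wy":0.0005,"wz":0.0241}
{"x":-0.0038,"y":0.0403,"z":-0.0004,"wx":0.0004,"wy":0.0005,"wz":0.0241}
{"x":-0.0029,"y":0.0404,"z":-0.0004,"wx":0.0004,"wy":0.0005,"wz":0.0241}
{"x":-0.0019,"y":0.0405,"z":-0.0005,"wx":0.0004,"wy":0.0005,"wz":0.0241}
{"x":-0.0009,"y":0.0405,"z":-0.0005,"wx":0.0004,"wy":0.0005,"wz":0.0241}
{"x":0.0001,"y":0.0405,"z":-0.0005,"wx":0.0004,"wy":0.0005,"wz":0.0241}
{"x":0.0010,"y":0.0405,"z":-0.0005,"wx":0.0004,"wy":0.0005,"wz":0.0241}
{"x":0.0020,"y":0.0405,"z":-0.0005,"wx":0.0004,"wy":0.0005,"wz":0.0241}
```

jog_arm(
  motion=[
    {"grip": 1, "x": -0.008, "y": 0.05, "z": 0, "wx": 0, "wy": 0, "wz": 0.03},
    {"grip": 1, "x": -0.007, "y": 0.05, "z": 0, "wx": 0, "wy": 0, "wz": 0.03},
    {"grip": 1, "x": -0.005, "y": 0.05, "z": 0, "wx": 0, "wy": 0, "wz": 0.03},
    {"grip": 1, "x": -0.003, "y": 0.05, "z": 0, "wx": 0, "wy": 0, "wz": 0.03},
    {"grip": 1, "x": -0.002, "y": 0.05, "z": 0, "wx": 0, "wy": 0, "wz": 0.03},
  ],
)

```text
t: 2.45
eef_pos: [0.5246, -0.1194, 0.2944]
eef_rot: [-3.14, -0.081, 0.008]
force: [0.7, -0.2, 0.2]
finger_gap: 0.0872
```

jog_arm(
  motion=[
    {"grip": 0, "x": 0, "y": 0.05, "z": 0, "wx": 0, "wy": 0, "wz": 0.03},
    {"grip": 0, "x": 0, "y": 0.05, "z": 0, "wx": 0, "wy": 0, "wz": 0.03},
    {"grip": 0, "x": 0, "y": 0.05, "z": 0, "wx": 0, "wy": 0, "wz": 0},
    {"grip": 0, "x": 0, "y": 0.01, "z": 0, "wx": 0, "wy": 0, "wz": 0},
    {"grip": 0, "x": 0, "y": 0, "z": 0, "wx": 0, "wy": 0, "wz": 0},
  ],
)

```text
t: 3.08
eef_pos: [0.5312, -0.2788, 0.2924]
eef_rot: [-3.138, 0.004, 0.009]
force: [0.3, 0.3, -0.4]
finger_gap: 0.045
```

Run:
```python
from h import *
p=snap('w3');s=arm.state();print(s['t'],s['eef_pos'],s['finger_gap'])
im=cv2.imread('pics/w3.png')
cv2.imwrite('pics/w3c.png',cv2.resize(im[0:240,220:420],None,fx=2.5,fy=2.5,interpolation=cv2.INTER_CUBIC))
for X in [(.5122,-.1672,.078),(.5104,-.217,.078)]: print(proj(p,X))
plan([.5075,-.335,.20],-.036,3)
```

```text
3.125 [ 0.53120523 -0.27835574  0.29240914] 0.04076676008721781
[306.10872263  59.89342309]
[305.09080103 113.81106246]
from [ 0.5312 -0.2784  0.2924] yaw -0.0016 rv [-0.0035  0.0057  0.0344]
{"x":-0.0077,"y":0.0190,"z":0.0308,"wx":-0.0012,"wy":0.0019,"wz":0.0115}
{"x":-0.0075,"y":0.0191,"z":0.0308,"wx":-0.0012,"wy":0.0019,"wz":0.0115}
{"x":-0.0074,"y":0.0191,"z":0.0308,"wx":-0.0012,"wy":0.0019,"wz":0.0115}
```

View pics/w3c.png

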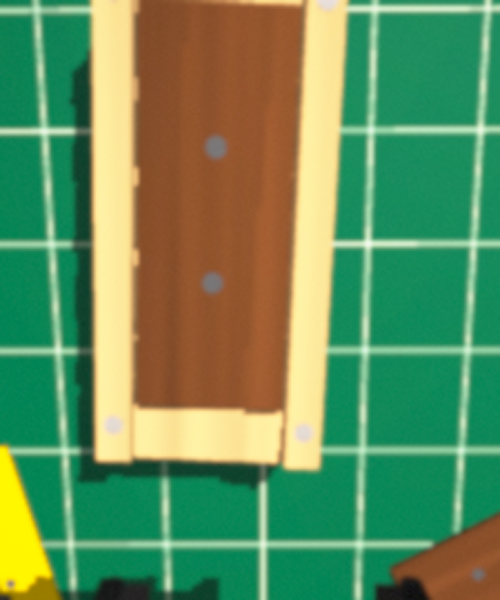

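The wrist crop shows the board with dots at (215,147) and (212,283), its near end at row ~410 and the jig's near end at row ~465. I'll convert these to positions.

Run:
```python
from h import *
p=pickle.load(open('pics/w3.pkl','rb'));pt=arm.camera_params('top');ps=arm.camera_params('scene')
gw=lambda c:np.array(c)/2.5+(220,0)-.3
g=lambda a,o,f:np.array(a)/f+o-.4
dw=[(215,147),(212,283)]
dt=[g((267,279),(320,140),5),g((345,283),(320,140),5)]
ds=[g((430,132),(140,180),4),g((360,139),(140,180),4)]
for a,b,c in zip(dw,dt,ds): print('dot',onz(p,gw(a),.078),tri([p,pt,ps],[gw(a),b,c]))
for n,c in dict(endL=(135,408),endR=(283,412),).items(): print(n,onz(p,gw(c),.078))
for n,c in dict(jL=(96,461),jLi=(132,461),jRi=(285,469),jR=(320,469),gL=(91,0),gR=(347,0),gLi=(138,0),gRi=(303,0)).items(): print(n,onz(p,gw(c),.079))
```

```text
dot [ 0.51183182 -0.16596231  0.078     ] [ 0.51273509 -0.16666455  0.08048658]
dot [ 0.50983138 -0.21612438  0.078     ] [ 0.51084528 -0.21646508  0.08138719]
endL [ 0.47738879 -0.26588024  0.078     ]
endR [ 0.53808032 -0.26760934  0.078     ]
jL [ 0.46040996 -0.28792878  0.079     ]
jLi [ 0.47539183 -0.28794137  0.079     ]
jRi [ 0.53899871 -0.29141092  0.079     ]
jR [ 0.55356278 -0.29142233  0.079     ]
gL [ 0.46760324 -0.11600814  0.079     ]
gR [ 0.56062956 -0.11635194  0.079     ]
gLi [ 0.48470386 -0.11607134  0.079     ]
gRi [ 0.54466112 -0.11629293  0.079     ]
```

jog_arm(
  motion=[
    {"grip": 0, "x": -0.008, "y": 0.019, "z": 0.03, "wx": -0.001, "wy": 0.002, "wz": 0.012},
    {"grip": 0, "x": -0.008, "y": 0.019, "z": 0.03, "wx": -0.001, "wy": 0.002, "wz": 0.012},
    {"grip": 0, "x": -0.008, "y": 0.019, "z": 0.03, "wx": -0.001, "wy": 0.002, "wz": 0.012},
    {"grip": 0, "x": 0, "y": 0, "z": 0.02, "wx": 0, "wy": 0, "wz": 0},
    {"grip": 0, "x": 0, "y": 0, "z": 0, "wx": 0, "wy": 0, "wz": 0},
  ],
)

```text
t: 3.75
eef_pos: [0.5124, -0.3227, 0.1792]
eef_rot: [-3.134, 0.029, -0.006]
force: [0.5, -0.0, 0.5]
finger_gap: 0.001
```

Run:
```python
from h import *
print(arm.state()['finger_gap'])
plan([.5053,-.335,.0995],-.0375,3)
```

```text
0.0010129404563169108
from [ 0.5124 -0.3227  0.1792] yaw -0.0187 rv [-0.0079 -0.0039  0.0188]
{"x":-0.0024,"y":0.0044,"z":0.0265,"wx":-0.0026,"wy":-0.0013,"wz":0.0063}
{"x":-0.0023,"y":0.0043,"z":0.0265,"wx":-0.0026,"wy":-0.0013,"wz":0.0063}
{"x":-0.0023,"y":0.0042,"z":0.0266,"wx":-0.0026,"wy":-0.0013,"wz":0.0063}
```

jog_arm(
  motion=[
    {"grip": 0, "x": -0.004, "y": 0.008, "z": 0.012, "wx": -0.004, "wy": -0.002, "wz": 0.01},
    {"grip": 0, "x": -0.004, "y": 0.008, "z": 0.02, "wx": -0.004, "wy": -0.002, "wz": 0.01},
    {"grip": 0, "x": 0, "y": 0, "z": 0.02, "wx": 0, "wy": 0, "wz": 0},
    {"grip": 0, "x": 0, "y": 0, "z": 0.01, "wx": 0, "wy": 0, "wz": 0},
    {"grip": 0, "x": 0, "y": 0, "z": 0, "wx": 0, "wy": 0, "wz": 0},
  ],
)

```text
t: 4.38
eef_pos: [0.5077, -0.3371, 0.1181]
eef_rot: [3.139, -0.053, 0.01]
force: [-0.1, 0.0, 0.4]
finger_gap: 0.0004
```

Run:
```python
from h import *
plan([.5053,-.335,.0995],-.0375,2)
```

```text
from [ 0.5077 -0.3371  0.1181] yaw -0.0335 rv [ 0.0022 -0.0063  0.004 ]
{"x":-0.0013,"y":-0.0010,"z":0.0093,"wx":0.0011,"wy":-0.0032,"wz":0.0020}
{"x":-0.0013,"y":-0.0010,"z":0.0093,"wx":0.0011,"wy":-0.0032,"wz":0.0020}
```

jog_arm(
  motion=[
    {"grip": 0, "x": -0.002, "y": 0, "z": 0.01, "wx": 0.001, "wy": -0.004, "wz": 0.003},
    {"grip": 0, "x": -0.001, "y": 0, "z": 0.007, "wx": 0.001, "wy": -0.004, "wz": 0.002},
    {"grip": 0, "x": 0, "y": 0, "z": 0.003, "wx": 0, "wy": 0, "wz": 0},
    {"grip": 0, "x": 0, "y": 0, "z": 0, "wx": 0, "wy": 0, "wz": 0},
  ],
)

```text
t: 4.88
eef_pos: [0.5056, -0.3375, 0.0983]
eef_rot: [3.14, -0.06, 0.001]
force: [0.6, 0.2, -1.2]
finger_gap: 0.0006
```

Run:
```python
from h import *
plan([.5053,-.335,.0995],-.0375,1)
plan([.508,-.27,.0995],-.0375,1)
```

```text
from [ 0.5056 -0.3375  0.0983] yaw -0.0384 rv [ 0.0012 -0.0005 -0.0009]
{"x":-0.0004,"y":-0.0024,"z":-0.0012,"wx":0.0012,"wy":-0.0005,"wz":-0.0009}
from [ 0.5056 -0.3375  0.0983] yaw -0.0384 rv [ 0.0012 -0.0005 -0.0009]
{"x":-0.0002,"y":-0.0675,"z":-0.0013,"wx":0.0012,"wy":-0.0005,"wz":-0.0009}
```

jog_arm(
  motion=[
    {"grip": 0, "x": 0, "y": -0.015, "z": -0.002, "wx": 0, "wy": 0, "wz": 0},
    {"grip": 0, "x": 0, "y": -0.018, "z": 0, "wx": 0, "wy": 0, "wz": 0},
    {"grip": 0, "x": 0, "y": -0.012, "z": 0, "wx": 0, "wy": 0, "wz": 0},
    {"grip": 0, "x": 0, "y": -0.01, "z": 0, "wx": 0, "wy": 0, "wz": 0},
  ],
)

```text
t: 5.38
eef_pos: [0.5083, -0.2783, 0.1009]
eef_rot: [3.14, -0.059, 0.002]
force: [-0.9, 0.6, -0.6]
finger_gap: 0.0004
```

Run:
```python
from h import *
plan([.508,-.27,.0995],-.0375,1)
print(arm.state()['force'])
```

```text
from [ 0.5083 -0.2783  0.1009] yaw -0.0378 rv [ 0.0007 -0.0016 -0.0003]
{"x":-0.0006,"y":-0.0083,"z":0.0014,"wx":0.0007,"wy":-0.0016,"wz":-0.0003}
[-0.86918451  0.58948484 -0.62484021]
```

jog_arm(
  motion=[
    {"grip": 0, "x": 0, "y": -0.004, "z": 0.0015, "wx": 0, "wy": -0.001, "wz": 0},
    {"grip": 0, "x": 0, "y": -0.008, "z": 0.0005, "wx": 0, "wy": 0, "wz": 0},
    {"grip": 0, "x": 0, "y": -0.008, "z": 0, "wx": 0, "wy": 0, "wz": 0},
    {"grip": 0, "x": 0, "y": -0.008, "z": 0, "wx": 0, "wy": 0, "wz": 0},
    {"grip": 0, "x": 0, "y": 0, "z": 0, "wx": 0, "wy": 0, "wz": 0},
  ],
)

```text
t: 6.0
eef_pos: [0.5098, -0.2487, 0.0992]
eef_rot: [3.139, -0.059, 0.003]
force: [-0.4, 0.7, 0.4]
finger_gap: -0.0001
```

```bash
cat >> h.py <<'E'
def both(n):
    im=arm.get_image('top'); cv2.imwrite(f'pics/{n}.png',cv2.resize(im[140:250,300:450,::-1],None,fx=4,fy=4,interpolation=cv2.INTER_CUBIC))
    s=arm.get_image('scene'); cv2.imwrite(f'pics/{n}s.png',cv2.resize(s[160:290,180:380,::-1],None,fx=4,fy=4,interpolation=cv2.INTER_CUBIC))
E
python3 - <<'E'
from h import *
both('b1')
plan([.509,-.24,.0995],-.0375,1)
E
```

```text
from [ 0.5097 -0.2495  0.0993] yaw -0.0382 rv [ 0.0028 -0.0018 -0.0007]
{"x":-0.0010,"y":-0.0095,"z":-0.0002,"wx":0.0028,"wy":-0.0018,"wz":-0.0007}
```

View pics/b1s.png

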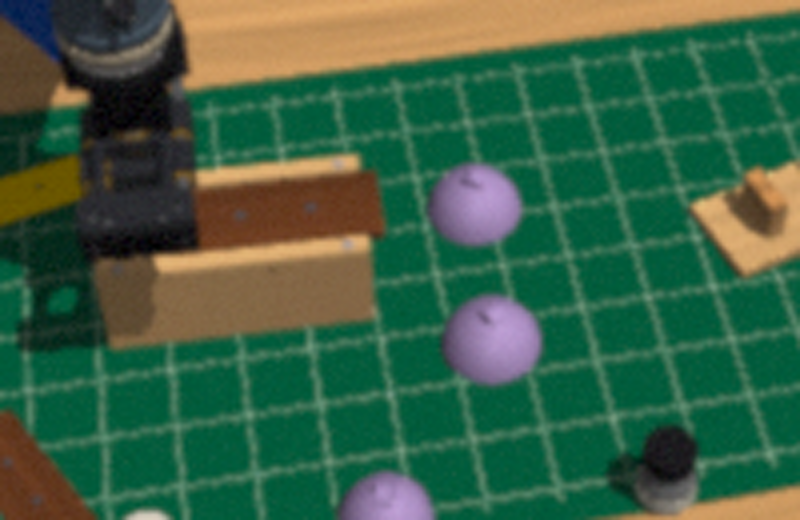

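View pics/b1.png

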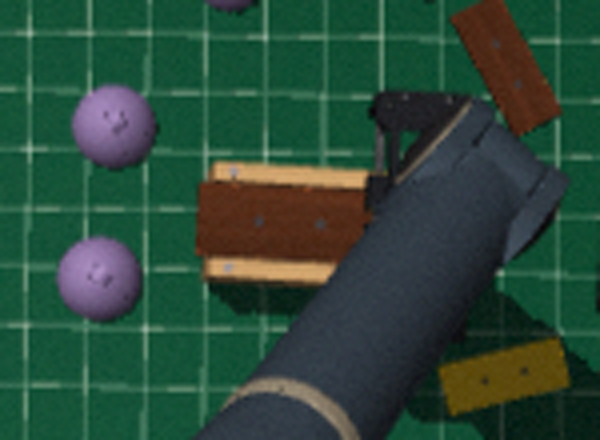

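The board is moving: its dots shifted about 28 mm and its leading end is just past the jig. Continuing the push.

jog_arm(
  motion=[
    {"grip": 0, "x": 0, "y": -0.008, "z": 0, "wx": 0.001, "wy": -0.001, "wz": 0},
    {"grip": 0, "x": 0, "y": -0.008, "z": 0, "wx": 0, "wy": 0, "wz": 0},
    {"grip": 0, "x": 0, "y": -0.008, "z": 0, "wx": 0, "wy": 0, "wz": 0},
    {"grip": 0, "x": 0, "y": -0.008, "z": 0, "wx": 0, "wy": 0, "wz": 0},
    {"grip": 0, "x": 0, "y": 0, "z": 0, "wx": 0, "wy": 0, "wz": 0},
  ],
)

```text
t: 6.72
eef_pos: [0.511, -0.2155, 0.0992]
eef_rot: [3.139, -0.06, 0.001]
force: [0.9, -0.1, -0.9]
finger_gap: 0.0004
```

Run:
```python
from h import *
both('b2')
plan([.5105,-.206,.0995],-.0375,1)
```

```text
from [ 0.5109 -0.2164  0.0993] yaw -0.0395 rv [ 0.0024 -0.0009 -0.002 ]
{"x":-0.0008,"y":-0.0103,"z":-0.0003,"wx":0.0024,"wy":-0.0009,"wz":-0.0020}
```

View pics/b2.png

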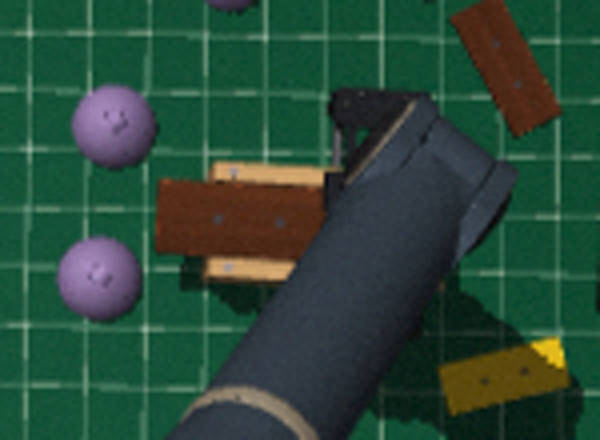

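jog_arm(
  motion=[
    {"grip": 0, "x": 0, "y": -0.005, "z": 0, "wx": 0, "wy": 0, "wz": 0},
    {"grip": 0, "x": 0, "y": -0.005, "z": 0, "wx": 0, "wy": 0, "wz": 0},
    {"grip": 0, "x": 0, "y": 0, "z": 0, "wx": 0, "wy": 0, "wz": 0},
    {"grip": 0, "x": 0, "y": 0.006, "z": 0, "wx": 0, "wy": 0, "wz": 0},
    {"grip": 0, "x": 0, "y": 0.002, "z": -0.02, "wx": 0, "wy": 0, "wz": 0},
  ],
)

```text
t: 7.45
eef_pos: [0.5097, -0.2141, 0.1183]
eef_rot: [3.139, -0.063, -0.004]
force: [-0.5, -0.1, 0.0]
finger_gap: 0.0001
```

jog_arm(
  motion=[
    {"grip": 0, "x": 0, "y": 0.0, "z": -0.03, "wx": 0, "wy": 0, "wz": 0},
    {"grip": 0.3, "x": 0, "y": 0.0, "z": -0.04, "wx": 0, "wy": 0, "wz": 0},
    {"grip": 0.6, "x": 0, "y": 0.0, "z": -0.04, "wx": 0, "wy": 0, "wz": 0},
    {"grip": 1, "x": 0, "y": 0.0, "z": -0.03, "wx": 0, "wy": 0, "wz": 0},
    {"grip": 1, "x": 0, "y": 0, "z": 0, "wx": 0, "wy": 0, "wz": 0},
  ],
)

```text
t: 8.07
eef_pos: [0.5095, -0.2169, 0.2634]
eef_rot: [3.138, -0.069, -0.003]
force: [-0.9, 0.3, -0.7]
finger_gap: 0.0325
```

Run:
```python
from h import *
both('b3');p=snap('w4');s=arm.state();print(s['t'],s['eef_pos'],s['finger_gap'])
```

```text
8.225 [ 0.50783289 -0.21553268  0.26008251] 0.044544251897877876
```

View pics/b3s.png

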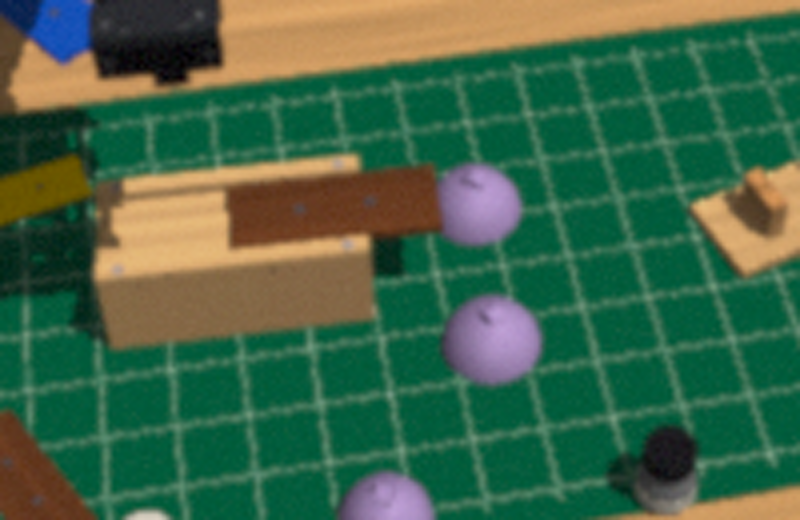

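View pics/w4.png

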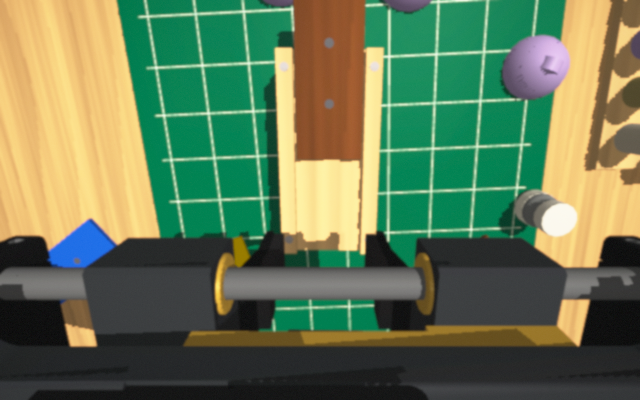

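The wrist view shows the board's dots at (329,43) and (329,104), the jig's far end at row 48 and the board's trailing edge at row 160. It is level in the groove. Computing the positions:

Run:
```python
from h import *
p=pickle.load(open('pics/w4.pkl','rb'))
for z,uv in [(.078,(329,43)),(.078,(329,104)),(.078,(295,160)),(.078,(361,161)),(.079,(276,48)),(.079,(383,48)),(.078,(294,60)),(.078,(363,60))]: print(uv,onz(p,uv,z))
# shells tops
plan([.5145,-.075,.26],-.0375,3)
```

```text
(329, 43) [ 0.51539616 -0.09554396  0.078     ]
(329, 104) [ 0.51338126 -0.14571701  0.078     ]
(295, 160) [ 0.47974938 -0.19462212  0.078     ]
(361, 161) [ 0.54106225 -0.19817637  0.078     ]
(276, 48) [ 0.47002786 -0.0976014   0.079     ]
(383, 48) [ 0.56118381 -0.10168619  0.079     ]
(294, 60) [ 0.48466174 -0.10773599  0.078     ]
(363, 60) [ 0.54414193 -0.11038868  0.078     ]
from [ 0.5078 -0.2155  0.2601] yaw -0.0439 rv [ 0.0012  0.0084 -0.0064]
{"x":0.0002,"y":-0.0469,"z":-0.0000,"wx":0.0004,"wy":0.0028,"wz":-0.0021}
{"x":0.0003,"y":-0.0469,"z":-0.0000,"wx":0.0004,"wy":0.0028,"wz":-0.0021}
{"x":0.0004,"y":-0.0469,"z":0.0000,"wx":0.0004,"wy":0.0028,"wz":-0.0021}
```

jog_arm(
  motion=[
    {"grip": 1, "x": 0, "y": -0.05, "z": 0, "wx": 0.001, "wy": 0.004, "wz": -0.003},
    {"grip": 1, "x": 0, "y": -0.05, "z": 0, "wx": 0.001, "wy": 0.004, "wz": -0.003},
    {"grip": 1, "x": 0, "y": -0.04, "z": 0, "wx": 0, "wy": 0, "wz": 0},
    {"grip": 1, "x": 0, "y": 0, "z": 0.03, "wx": 0, "wy": 0, "wz": 0},
    {"grip": 1, "x": 0, "y": 0, "z": 0, "wx": 0, "wy": 0, "wz": 0},
  ],
)

```text
t: 8.85
eef_pos: [0.5099, -0.0713, 0.2224]
eef_rot: [3.14, -0.062, -0.021]
force: [1.1, -0.3, -0.2]
finger_gap: 0.0856
```

Run:
```python
from h import *
print(arm.state()['finger_gap'])
plan([.5155,-.080,.13],-.0385,3)
```

```text
0.08564146295462181
from [ 0.5099 -0.0713  0.2224] yaw -0.0396 rv [ 0.0007  0.0133 -0.0011]
{"x":0.0024,"y":0.0028,"z":0.0308,"wx":0.0002,"wy":0.0044,"wz":-0.0004}
{"x":0.0023,"y":0.0028,"z":0.0308,"wx":0.0002,"wy":0.0044,"wz":-0.0004}
{"x":0.0021,"y":0.0028,"z":0.0308,"wx":0.0002,"wy":0.0044,"wz":-0.0004}
```

jog_arm(
  motion=[
    {"grip": 1, "x": 0.003, "y": 0.004, "z": 0.03, "wx": 0, "wy": 0.006, "wz": 0},
    {"grip": 1, "x": 0.003, "y": 0.004, "z": 0.03, "wx": 0, "wy": 0.006, "wz": 0},
    {"grip": 1, "x": 0.001, "y": 0, "z": 0.02, "wx": 0, "wy": 0, "wz": 0},
    {"grip": 1, "x": 0, "y": 0, "z": 0, "wx": 0, "wy": 0, "wz": 0},
  ],
)

```text
t: 9.35
eef_pos: [0.5173, -0.0822, 0.1414]
eef_rot: [3.139, -0.068, -0.0]
force: [1.0, 0.9, 0.7]
finger_gap: 0.087
```

Run:
```python
from h import *
plan([.5155,-.080,.080],-.0385,3)
```

```text
from [ 0.5173 -0.0822  0.1414] yaw -0.0434 rv [ 0.0016  0.0002 -0.0049]
{"x":-0.0006,"y":-0.0007,"z":0.0205,"wx":0.0005,"wy":0.0001,"wz":-0.0016}
{"x":-0.0006,"y":-0.0007,"z":0.0205,"wx":0.0005,"wy":0.0001,"wz":-0.0016}
{"x":-0.0006,"y":-0.0007,"z":0.0205,"wx":0.0005,"wy":0.0001,"wz":-0.0016}
```

jog_arm(
  motion=[
    {"grip": 1, "x": -0.001, "y": -0.002, "z": 0.02, "wx": 0.001, "wy": 0, "wz": -0.003},
    {"grip": 1, "x": -0.001, "y": 0, "z": 0.02, "wx": 0.001, "wy": 0, "wz": -0.002},
    {"grip": 1, "x": 0, "y": 0, "z": 0.014, "wx": 0, "wy": 0, "wz": 0},
    {"grip": 1, "x": 0, "y": 0, "z": 0.006, "wx": 0, "wy": 0, "wz": 0},
    {"grip": 1, "x": 0, "y": 0, "z": 0, "wx": 0, "wy": 0, "wz": 0},
  ],
)

```text
t: 9.98
eef_pos: [0.5196, -0.0823, 0.0846]
eef_rot: [-3.141, 0.065, -0.013]
force: [0.1, -0.4, -0.3]
finger_gap: 0.0871
```

Run:
```python
from h import *
both('b4')
plan([.5155,-.080,.080],-.0385,1)
```

```text
from [ 0.5198 -0.0823  0.0849] yaw -0.0411 rv [-0.0005 -0.0091 -0.0026]
{"x":-0.0044,"y":-0.0021,"z":0.0049,"wx":-0.0005,"wy":-0.0091,"wz":-0.0026}
```

View pics/b4s.png

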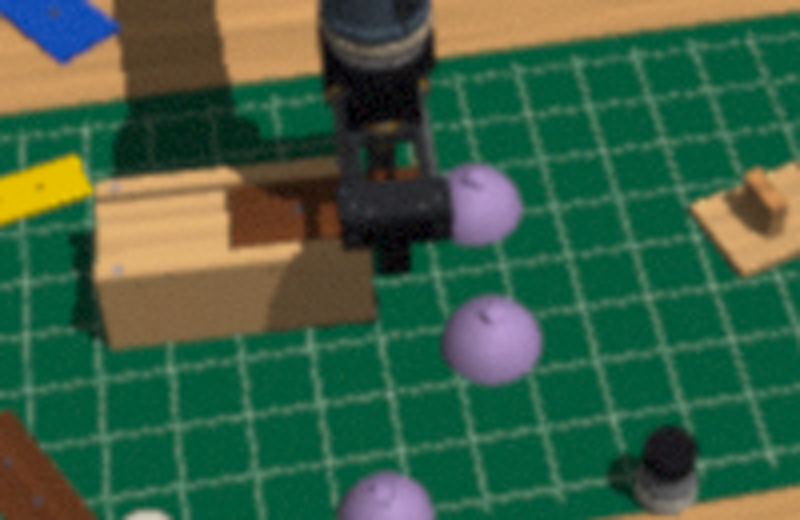

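The finger sits just past the jig end beside the board. A small correction, then close.

jog_arm(
  motion=[
    {"grip": 1, "x": -0.004, "y": -0.003, "z": 0.004, "wx": 0, "wy": -0.008, "wz": -0.002},
    {"grip": 1, "x": -0.001, "y": -0.001, "z": 0.002, "wx": 0, "wy": -0.002, "wz": 0},
    {"grip": 1, "x": 0, "y": 0, "z": 0, "wx": 0, "wy": 0, "wz": 0},
  ],
)

```text
t: 10.45
eef_pos: [0.5152, -0.0775, 0.0794]
eef_rot: [-3.14, 0.061, -0.0]
force: [-0.3, -0.3, 0.4]
finger_gap: 0.087
```

Run:
```python
from h import *
plan([.5155,-.080,.080],-.0385,1)
```

```text
from [ 0.5152 -0.0775  0.0794] yaw -0.0385 rv [-0.0009 -0.     -0.    ]
{"x":0.0004,"y":0.0025,"z":-0.0006,"wx":-0.0009,"wy":-0.0000,"wz":-0.0000}
```

jog_arm(
  motion=[
    {"grip": 0.6, "x": 0, "y": 0, "z": 0, "wx": 0, "wy": 0, "wz": 0},
    {"grip": 0.6, "x": 0, "y": 0, "z": 0, "wx": 0, "wy": 0, "wz": 0},
    {"grip": 0.6, "x": 0, "y": 0, "z": 0, "wx": 0, "wy": 0, "wz": 0},
    {"grip": 0.6, "x": 0, "y": 0, "z": 0, "wx": 0, "wy": 0, "wz": 0},
  ],
)

```text
t: 10.95
eef_pos: [0.5154, -0.0776, 0.0795]
eef_rot: [-3.14, 0.061, -0.001]
force: [-0.4, 0.1, -0.6]
finger_gap: 0.0598
```

jog_arm(
  motion=[
    {"grip": 0.6, "x": 0, "y": 0, "z": -0.004, "wx": 0, "wy": 0, "wz": 0},
    {"grip": 0.6, "x": 0, "y": 0, "z": -0.006, "wx": 0, "wy": 0, "wz": 0},
    {"grip": 0.6, "x": 0, "y": 0, "z": 0, "wx": 0, "wy": 0, "wz": 0},
  ],
)

```text
t: 11.32
eef_pos: [0.5153, -0.0777, 0.0902]
eef_rot: [-3.14, 0.061, -0.001]
force: [-0.9, -0.2, -0.7]
finger_gap: 0.0591
```

Run:
```python
from h import *
both('b5')
print(arm.state()['force'],arm.state()['finger_gap'])
```

```text
[ 0.26631533  0.6229879  -1.67334827] 0.05953974063112843
```

View pics/b5s.png

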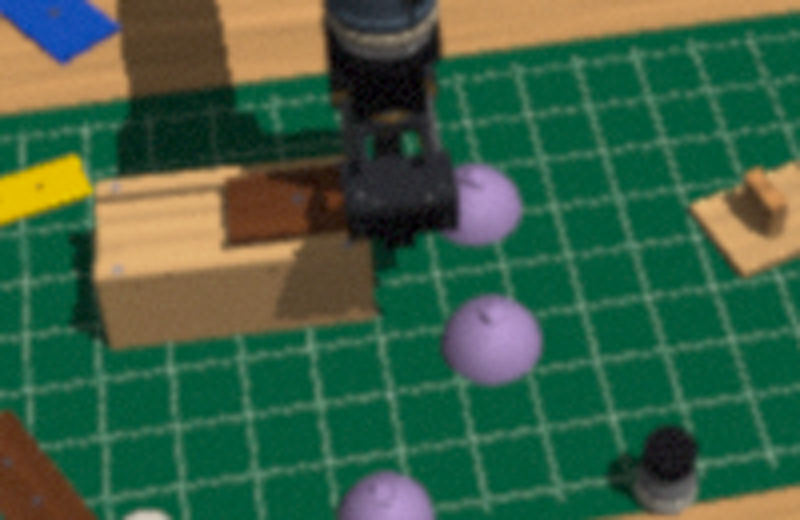

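The gap is 59.5 mm, so it is holding the 60 mm board, and the board rose with the tool. Lifting further with full closing command.

jog_arm(
  motion=[
    {"grip": 0, "x": 0, "y": 0, "z": -0.01, "wx": 0, "wy": 0, "wz": 0},
    {"grip": 0, "x": 0, "y": 0, "z": -0.02, "wx": 0, "wy": 0, "wz": 0},
    {"grip": 0, "x": 0, "y": 0, "z": -0.03, "wx": 0, "wy": 0, "wz": 0},
    {"grip": 0, "x": 0, "y": 0, "z": -0.02, "wx": 0, "wy": 0, "wz": 0},
    {"grip": 0, "x": 0, "y": 0, "z": 0, "wx": 0, "wy": 0, "wz": 0},
  ],
)

```text
t: 12.05
eef_pos: [0.5148, -0.078, 0.1736]
eef_rot: [-3.14, 0.062, 0.001]
force: [0.6, -0.2, -0.6]
finger_gap: 0.0595
```

Run:
```python
from h import *
s=arm.get_image('scene'); cv2.imwrite('pics/b6s.png',cv2.resize(s[130:270,180:400,::-1],None,fx=3.5,fy=3.5,interpolation=cv2.INTER_CUBIC))
im=arm.get_image('top'); cv2.imwrite('pics/b6.png',cv2.resize(im[120:250,300:450,::-1],None,fx=4,fy=4,interpolation=cv2.INTER_CUBIC))
# target: mid at stand (0.5184,0.2325), yaw .2955; tcp is d ahead along plate axis
s=arm.state();print(s['eef_pos'],s['finger_gap'],s['force'])
```

```text
[ 0.51361119 -0.07769626  0.17191496] 0.059212195618505 [-1.01540678  1.41306793 -1.77322411]
```

View pics/b6s.png

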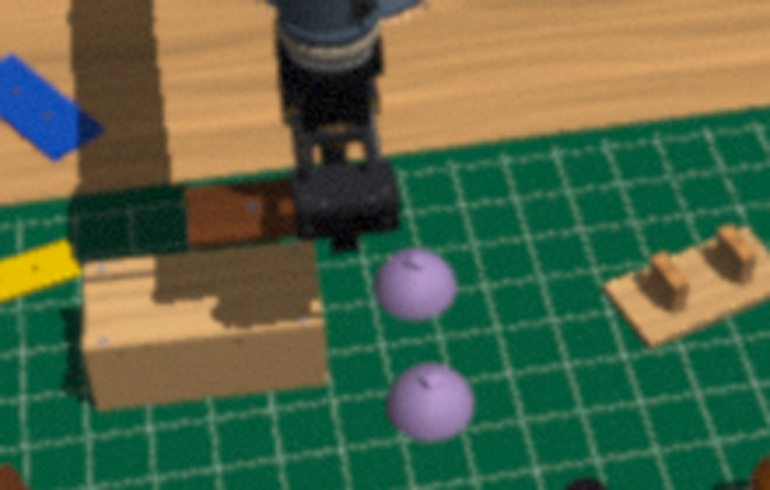

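View pics/b6.png

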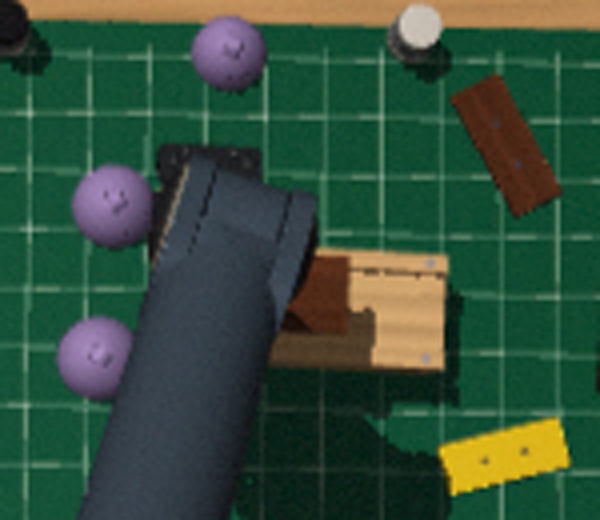

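Run:
```python
from h import *
pt=arm.camera_params('top');ps=arm.camera_params('scene')
for s,t in [((188,187),(347,333)),((190,247),(350,256))]:
    print(tri([ps,pt],[np.array(s)/3.5+(180,130)-.4,np.array(t)/4+(300,120)-.4]))
p=np.array([.5184,.2325]);yw=.2955;u=np.array([-np.sin(yw),np.cos(yw)])
for d in (.043,): print('tcp target',p+d*u)
plan([*(p+.043*u),.16],yw,9)
```

```text
[ 0.48211952 -0.19442532  0.17477296]
[ 0.54162662 -0.19800992  0.16947202]
tcp target [0.50587762 0.27363624]
from [ 0.5136 -0.0777  0.1719] yaw -0.0394 rv [-0.0013  0.0043 -0.3349]
{"x":-0.0024,"y":-0.0390,"z":0.0014,"wx":-0.0001,"wy":0.0005,"wz":-0.0372}
{"x":-0.0009,"y":-0.0390,"z":0.0014,"wx":-0.0001,"wy":0.0005,"wz":-0.0372}
{"x":0.0005,"y":-0.0390,"z":0.0013,"wx":-0.0001,"wy":0.0005,"wz":-0.0372}
{"x":0.0020,"y":-0.0390,"z":0.0013,"wx":-0.0001,"wy":0.0005,"wz":-0.0372}
{"x":0.0034,"y":-0.0389,"z":0.0013,"wx":-0.0001,"wy":0.0005,"wz":-0.0372}
{"x":0.0049,"y":-0.0387,"z":0.0013,"wx":-0.0001,"wy":0.0005,"wz":-0.0372}
{"x":0.0063,"y":-0.0385,"z":0.0013,"wx":-0.0001,"wy":0.0005,"wz":-0.0372}
{"x":0.0077,"y":-0.0383,"z":0.0013,"wx":-0.0001,"wy":0.0005,"wz":-0.0372}
{"x":0.0091,"y":-0.0380,"z":0.0013,"wx":-0.0001,"wy":0.0005,"wz":-0.0372}
```

The board is level: its trailing end's top measures about 0.172, against an expected 0.170. Carrying it to the stand.

jog_arm(
  motion=[
    {"grip": 0, "x": -0.002, "y": -0.02, "z": 0.001, "wx": 0, "wy": 0.0, "wz": -0.037},
    {"grip": 0, "x": -0.001, "y": -0.035, "z": 0.001, "wx": 0, "wy": 0.0, "wz": -0.037},
    {"grip": 0, "x": 0.0, "y": -0.04, "z": 0.001, "wx": 0, "wy": 0.0, "wz": -0.037},
    {"grip": 0, "x": 0.002, "y": -0.04, "z": 0.001, "wx": 0, "wy": 0.0, "wz": -0.037},
    {"grip": 0, "x": 0.003, "y": -0.04, "z": 0.001, "wx": 0, "wy": 0.0, "wz": -0.037},
  ],
)

```text
t: 12.78
eef_pos: [0.503, 0.1048, 0.1622]
eef_rot: [-3.132, -0.241, 0.021]
force: [0.6, 0.4, -1.4]
finger_gap: 0.0592
```

jog_arm(
  motion=[
    {"grip": 0, "x": 0.005, "y": -0.04, "z": 0.001, "wx": 0, "wy": 0.0, "wz": -0.037},
    {"grip": 0, "x": 0.006, "y": -0.04, "z": 0.001, "wx": 0, "wy": 0.0, "wz": -0.037},
    {"grip": 0, "x": 0.008, "y": -0.04, "z": 0.001, "wx": 0, "wy": 0.0, "wz": -0.037},
    {"grip": 0, "x": 0.008, "y": -0.025, "z": 0.001, "wx": 0, "wy": 0.0, "wz": -0.03},
    {"grip": 0, "x": 0, "y": 0, "z": 0, "wx": 0, "wy": 0, "wz": 0},
  ],
)

```text
t: 13.4
eef_pos: [0.4915, 0.2664, 0.1526]
eef_rot: [-3.101, -0.497, 0.037]
force: [0.5, -0.0, -1.4]
finger_gap: 0.0597
```

Run:
```python
from h import *
print(arm.state()['finger_gap'])
plan([.5059,.2736,.13],.2955,4)
```

```text
0.059696935902189434
from [0.4915 0.2664 0.1526] yaw 0.3178 rv [-0.0043  0.0231  0.0223]
{"x":0.0041,"y":-0.0006,"z":0.0055,"wx":-0.0011,"wy":0.0058,"wz":0.0056}
{"x":0.0041,"y":-0.0006,"z":0.0056,"wx":-0.0011,"wy":0.0058,"wz":0.0056}
{"x":0.0040,"y":-0.0006,"z":0.0056,"wx":-0.0011,"wy":0.0058,"wz":0.0056}
{"x":0.0040,"y":-0.0006,"z":0.0056,"wx":-0.0011,"wy":0.0058,"wz":0.0056}
```

jog_arm(
  motion=[
    {"grip": 0, "x": 0.005, "y": -0.001, "z": 0.004, "wx": -0.001, "wy": 0.008, "wz": 0.008},
    {"grip": 0, "x": 0.005, "y": -0.001, "z": 0.006, "wx": -0.001, "wy": 0.008, "wz": 0.008},
    {"grip": 0, "x": 0.005, "y": -0.001, "z": 0.006, "wx": -0.001, "wy": 0.007, "wz": 0.006},
    {"grip": 0, "x": 0.002, "y": 0, "z": 0.006, "wx": 0, "wy": 0, "wz": 0},
    {"grip": 0, "x": 0, "y": 0, "z": 0, "wx": 0, "wy": 0, "wz": 0},
  ],
)

```text
t: 14.02
eef_pos: [0.5084, 0.2693, 0.128]
eef_rot: [3.107, 0.448, -0.001]
force: [-0.1, 1.0, -1.0]
finger_gap: 0.0598
```

Run:
```python
from h import *
s=arm.get_image('scene'); cv2.imwrite('pics/b7s.png',cv2.resize(s[150:250,300:430,::-1],None,fx=5,fy=5,interpolation=cv2.INTER_CUBIC))
im=arm.get_image('top'); cv2.imwrite('pics/b7.png',cv2.resize(im[140:240,200:320,::-1],None,fx=5,fy=5,interpolation=cv2.INTER_CUBIC))
s=arm.state();print(s['t'],s['finger_gap'],s['force'])
plan([.5059,.2736,.13],.2955,1)
```

```text
14.125 0.05979618135400496 [-0.21799314 -0.47816461 -0.72356896]
from [0.5085 0.2696 0.1286] yaw 0.2869 rv [ 0.0016 -0.0002 -0.0086]
{"x":-0.0014,"y":-0.0046,"z":-0.0014,"wx":0.0016,"wy":-0.0002,"wz":-0.0086}
```

View pics/b7s.png

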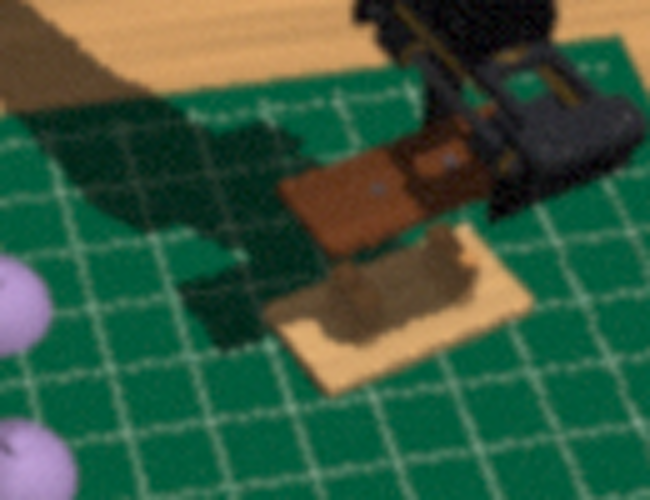

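View pics/b7.png

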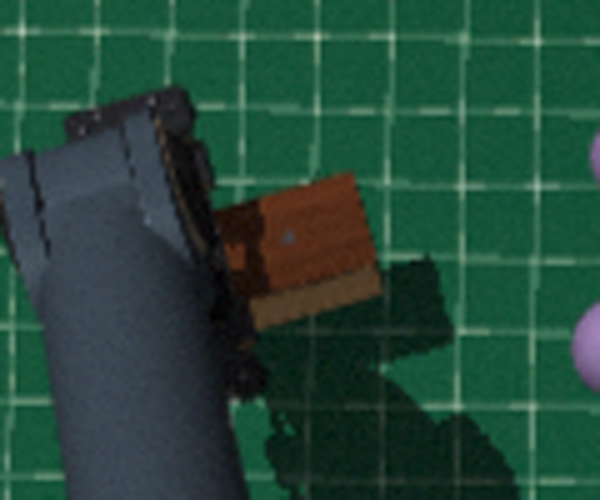

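The board is held over the stand. I'll check the trailing dot, scene (378,188) and top (289,237), for where the board centre is.

Run:
```python
from h import *
pt=arm.camera_params('top');ps=arm.camera_params('scene')
g=lambda c,o:np.array(c)/5+o-.4
d1s=g((378,188),(300,150));d2s=g((450,160),(300,150));d1t=g((289,237),(200,140))
X=tri([ps,pt],[d1s,d1t]);print(X)
u=np.array([-np.sin(.2869),np.cos(.2869)])
print('mid',X[:2]+.025*u,'scene mid',onz(ps,(d1s+d2s)/2,.1265), 'top',onz(pt,d1t,.1265)[:2]+.025*u)
e=[tri([ps,pt],[g(a,(300,150)),g(b,(200,140))]) for a,b in [((278,188),(382,293-27)),((335,257),(353,174))]]
print(e)
print('pred mid',arm.state()['eef_pos'][:2]-.043*u)
```

```text
[0.52916357 0.20204246 0.13067523]
mid [0.52208906 0.2260206 ] scene mid [0.51855311 0.22924863 0.1265    ] top [0.52204659 0.22468344]
[array([0.51291426, 0.14568519, 0.12493193]), array([0.57060871, 0.1643985 , 0.12406961])]
pred mid [0.52067035 0.22834826]
```

jog_arm(
  motion=[
    {"grip": 0, "x": -0.002, "y": -0.006, "z": 0.01, "wx": 0.001, "wy": 0, "wz": -0.009},
    {"grip": 0, "x": 0, "y": 0, "z": 0.02, "wx": 0, "wy": 0, "wz": 0},
    {"grip": 0, "x": 0, "y": 0, "z": 0.02, "wx": 0, "wy": 0, "wz": 0},
    {"grip": 0, "x": 0, "y": 0, "z": 0.008, "wx": 0, "wy": 0, "wz": 0},
    {"grip": 0, "x": 0, "y": 0, "z": 0, "wx": 0, "wy": 0, "wz": 0},
  ],
)

```text
t: 14.75
eef_pos: [0.5037, 0.2771, 0.0684]
eef_rot: [-3.105, -0.468, -0.001]
force: [-0.3, 0.9, -0.1]
finger_gap: 0.0599
```

Run:
```python
from h import *
s=arm.state();print(s['finger_gap'],s['force'])
plan([.5055,.2745,.060],.2955,2)
```

```text
0.05989930804663713 [-0.2589062   0.89680555 -0.13372234]
from [0.5037 0.2771 0.0684] yaw 0.2994 rv [-0.0014 -0.0009  0.0039]
{"x":0.0005,"y":0.0015,"z":0.0042,"wx":-0.0007,"wy":-0.0005,"wz":0.0020}
{"x":0.0005,"y":0.0015,"z":0.0042,"wx":-0.0007,"wy":-0.0005,"wz":0.0020}
```

jog_arm(
  motion=[
    {"grip": 0, "x": 0.001, "y": 0.002, "z": 0.004, "wx": -0.001, "wy": -0.001, "wz": 0.004},
    {"grip": 0, "x": 0, "y": 0, "z": 0.003, "wx": 0, "wy": 0, "wz": 0},
    {"grip": 0, "x": 0, "y": 0, "z": 0, "wx": 0, "wy": 0, "wz": 0},
  ],
)

```text
t: 15.12
eef_pos: [0.5062, 0.276, 0.0624]
eef_rot: [-3.106, -0.462, -0.004]
force: [-0.4, 0.1, -0.8]
finger_gap: 0.0599
```

Run:
```python
from h import *
s=arm.get_image('scene'); cv2.imwrite('pics/b8s.png',cv2.resize(s[150:250,300:430,::-1],None,fx=5,fy=5,interpolation=cv2.INTER_CUBIC))
im=arm.get_image('top'); cv2.imwrite('pics/b8.png',cv2.resize(im[140:240,200:320,::-1],None,fx=5,fy=5,interpolation=cv2.INTER_CUBIC))
s=arm.state();print(s['t'],s['finger_gap'],s['force'],s['eef_pos'])
```

```text
15.225 0.05927911827391512 [-0.06795842 -1.18445286 -0.45559515] [0.50632517 0.27598915 0.062522  ]
```

View pics/b8s.png

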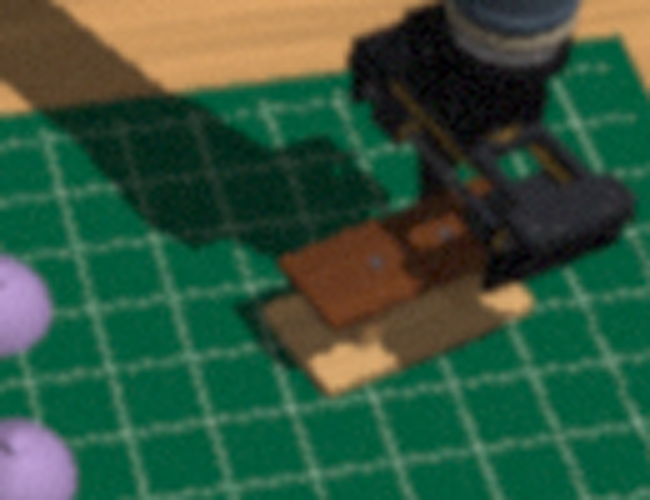

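View pics/b8.png

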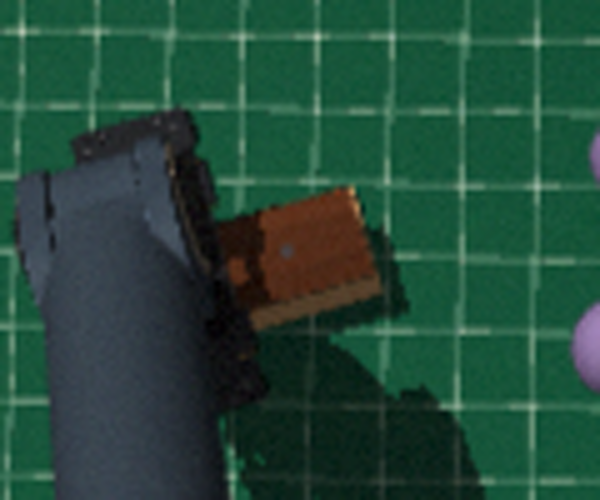

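Run:
```python
from h import *
pt=arm.camera_params('top');ps=arm.camera_params('scene')
g=lambda c,o:np.array(c)/5+o-.4
a=g((377,262),(300,150));b=g((445,233),(300,150));t=g((288,250),(200,140))
u=np.array([-np.sin(.2955),np.cos(.2955)])
print(tri([ps,pt],[a,t]),onz(ps,(a+b)/2,.0605),onz(pt,t,.0605)[:2]+.025*u, arm.state()['eef_pos'][:2]-.043*u)
```

```text
[0.52795496 0.20890723 0.06508886] [0.51674263 0.23606138 0.0605    ] [0.52060095 0.23133622] [0.51884755 0.23485291]
```

Board centre is about (0.519, 0.234) against a stand centre of (0.518, 0.2325). Lowering gently.

jog_arm(
  motion=[
    {"grip": 0, "x": 0, "y": 0.001, "z": 0.003, "wx": 0, "wy": 0, "wz": 0},
    {"grip": 0, "x": 0, "y": 0, "z": 0.0015, "wx": 0, "wy": 0, "wz": 0},
    {"grip": 0, "x": 0, "y": 0, "z": 0.001, "wx": 0, "wy": 0, "wz": 0},
    {"grip": 0, "x": 0, "y": 0, "z": 0, "wx": 0, "wy": 0, "wz": 0},
  ],
)

```text
t: 15.72
eef_pos: [0.5068, 0.2751, 0.0569]
eef_rot: [-3.106, -0.462, -0.005]
force: [-0.5, -0.4, 0.6]
finger_gap: 0.0595
```

jog_arm(
  motion=[
    {"grip": 0, "x": 0, "y": 0, "z": 0.001, "wx": 0, "wy": 0, "wz": 0},
    {"grip": 0, "x": 0, "y": 0, "z": 0, "wx": 0, "wy": 0, "wz": 0},
  ],
)

```text
t: 15.98
eef_pos: [0.5068, 0.2751, 0.0559]
eef_rot: [-3.105, -0.462, -0.005]
force: [-0.5, -0.1, -0.7]
finger_gap: 0.0596
```

jog_arm(
  motion=[
    {"grip": 0, "x": 0, "y": 0, "z": 0.001, "wx": 0, "wy": 0, "wz": 0},
    {"grip": 0, "x": 0, "y": 0, "z": 0, "wx": 0, "wy": 0, "wz": 0},
  ],
)

```text
t: 16.23
eef_pos: [0.5068, 0.2751, 0.0548]
eef_rot: [-3.105, -0.462, -0.005]
force: [0.2, -0.1, -0.4]
finger_gap: 0.0595
```

jog_arm(
  motion=[
    {"grip": 0, "x": 0, "y": 0, "z": 0.001, "wx": 0, "wy": 0, "wz": 0},
    {"grip": 0, "x": 0, "y": 0, "z": 0, "wx": 0, "wy": 0, "wz": 0},
  ],
)

```text
t: 16.48
eef_pos: [0.5069, 0.2752, 0.0547]
eef_rot: [-3.105, -0.461, -0.005]
force: [-0.1, 0.2, 0.8]
finger_gap: 0.0594
```

jog_arm(
  motion=[
    {"grip": 0, "x": 0, "y": 0, "z": 0.001, "wx": 0, "wy": 0, "wz": 0},
    {"grip": 0, "x": 0, "y": 0, "z": 0, "wx": 0, "wy": 0, "wz": 0},
  ],
)

```text
t: 16.73
eef_pos: [0.507, 0.2752, 0.0546]
eef_rot: [-3.105, -0.461, -0.004]
force: [-1.4, -0.9, -1.3]
finger_gap: 0.0596
```

Run:
```python
from h import *
s=arm.get_image('scene'); cv2.imwrite('pics/b9s.png',cv2.resize(s[150:250,300:430,::-1],None,fx=5,fy=5,interpolation=cv2.INTER_CUBIC))
s=arm.state();print(s['t'],s['finger_gap'],s['force'],s['torque'],s['eef_pos'])
```

```text
16.775 0.05977550421231438 [-0.40812126 -0.21206371  2.30942015] [-0.24561815  0.2821905  -0.04424014] [0.50706251 0.27523391 0.0545946 ]
```

View pics/b9s.png

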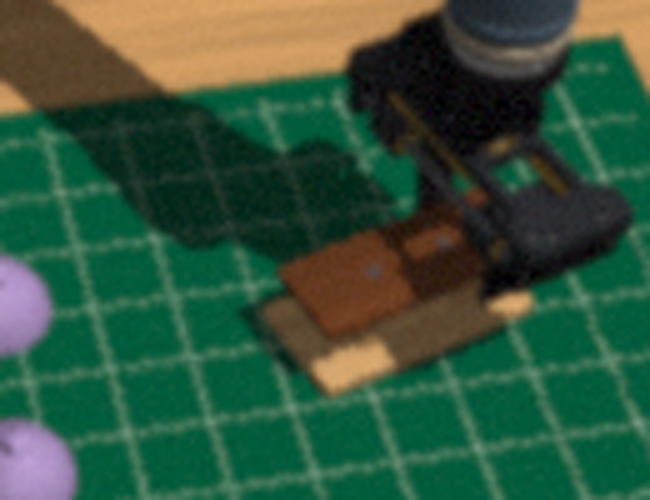

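The tool stopped at 0.0546 (0.055 predicted) while commanded lower, so the board is resting on the posts. Releasing.

jog_arm(
  motion=[
    {"grip": 0.75, "x": 0, "y": 0, "z": 0, "wx": 0, "wy": 0, "wz": 0},
    {"grip": 0.85, "x": 0, "y": 0, "z": 0, "wx": 0, "wy": 0, "wz": 0},
    {"grip": 1, "x": 0, "y": 0, "z": 0, "wx": 0, "wy": 0, "wz": 0},
    {"grip": 1, "x": 0, "y": 0, "z": 0, "wx": 0, "wy": 0, "wz": 0},
    {"grip": 1, "x": 0, "y": 0, "z": 0, "wx": 0, "wy": 0, "wz": 0},
  ],
)

```text
t: 17.4
eef_pos: [0.5072, 0.2753, 0.054]
eef_rot: [-3.105, -0.462, -0.005]
force: [0.2, 0.4, -0.7]
finger_gap: 0.0862
```

Run:
```python
from h import *
s=arm.get_image('scene'); cv2.imwrite('pics/b10s.png',cv2.resize(s[150:250,300:430,::-1],None,fx=5,fy=5,interpolation=cv2.INTER_CUBIC))
s=arm.state();print(s['t'],s['finger_gap'],s['force'],s['eef_pos'])
plan([.5068,.2751,.2],.2955,4)
```

```text
17.45 0.08674773259290162 [-0.49247598 -0.55228728  0.43038992] [0.50718939 0.27528666 0.05396995]
from [0.5072 0.2753 0.054 ] yaw 0.2952 rv [-0.0021 -0.0036 -0.0003]
{"x":0.0000,"y":-0.0001,"z":-0.0365,"wx":-0.0005,"wy":-0.0009,"wz":-0.0001}
{"x":-0.0000,"y":-0.0000,"z":-0.0365,"wx":-0.0005,"wy":-0.0009,"wz":-0.0001}
{"x":-0.0000,"y":-0.0000,"z":-0.0365,"wx":-0.0005,"wy":-0.0009,"wz":-0.0001}
{"x":-0.0001,"y":-0.0000,"z":-0.0365,"wx":-0.0005,"wy":-0.0009,"wz":-0.0001}
```

View pics/b10s.png

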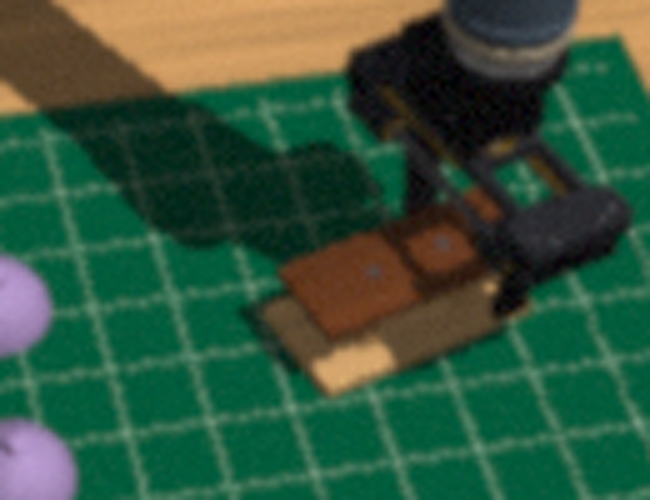

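The jaws are open and the board has not moved. Backing off straight up, then towards the robot's left, clear of the camera views.

jog_arm(
  motion=[
    {"grip": 1, "x": 0, "y": 0, "z": -0.02, "wx": 0, "wy": 0, "wz": 0},
    {"grip": 1, "x": 0, "y": 0, "z": -0.03, "wx": 0, "wy": 0, "wz": 0},
    {"grip": 1, "x": 0, "y": 0, "z": -0.05, "wx": 0, "wy": 0, "wz": 0},
    {"grip": 1, "x": 0, "y": 0, "z": -0.06, "wx": 0, "wy": 0, "wz": 0},
    {"grip": 1, "x": 0, "y": 0, "z": -0.06, "wx": 0, "wy": 0, "wz": 0},
  ],
)

```text
t: 18.08
eef_pos: [0.5039, 0.2735, 0.2747]
eef_rot: [3.104, 0.461, -0.012]
force: [0.5, 2.0, -0.8]
finger_gap: 0.0869
```

jog_arm(
  motion=[
    {"grip": 1, "x": 0, "y": -0.05, "z": 0, "wx": 0, "wy": 0, "wz": -0.1},
    {"grip": 1, "x": 0, "y": -0.06, "z": 0, "wx": 0, "wy": 0, "wz": -0.1},
    {"grip": 1, "x": 0, "y": -0.06, "z": 0, "wx": 0, "wy": 0, "wz": -0.1},
    {"grip": 1, "x": 0, "y": -0.06, "z": 0, "wx": 0, "wy": 0, "wz": -0.1},
    {"grip": 1, "x": 0, "y": 0, "z": 0, "wx": 0, "wy": 0, "wz": 0},
  ],
)

```text
t: 18.7
eef_pos: [0.4043, 0.4853, 0.2825]
eef_rot: [-2.945, -1.081, -0.009]
force: [0.5, 0.4, 0.0]
finger_gap: 0.087
```

Run:
```python
from h import *
S=arm.get_image('scene');T=arm.get_image('top')
cv2.imwrite('pics/fs.png',S[:,:,::-1]);cv2.imwrite('pics/ft.png',T[:,:,::-1])
cv2.imwrite('pics/fsc.png',cv2.resize(S[150:250,300:430,::-1],None,fx=5,fy=5,interpolation=cv2.INTER_CUBIC))
cv2.imwrite('pics/ftc.png',cv2.resize(T[140:240,200:320,::-1],None,fx=5,fy=5,interpolation=cv2.INTER_CUBIC))
```

```text
(no output)
```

View pics/fsc.png

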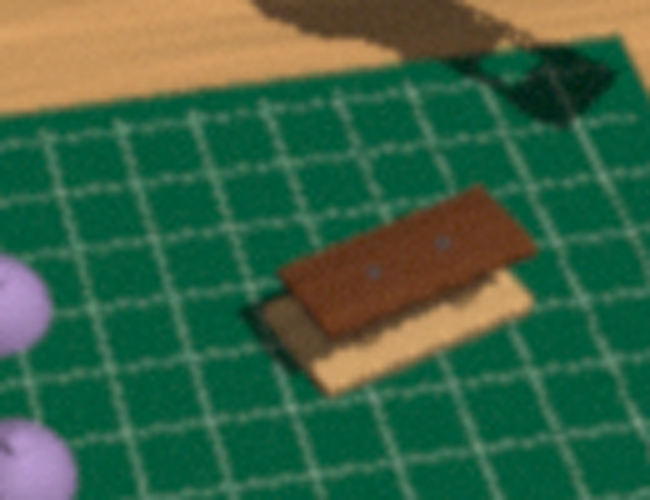

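View pics/ftc.png

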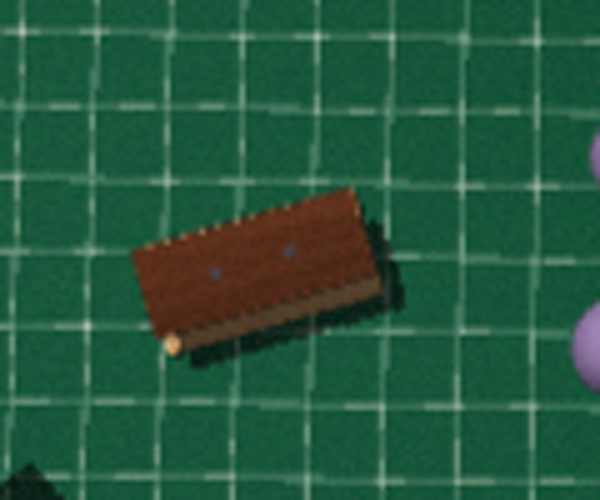

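View pics/ft.png

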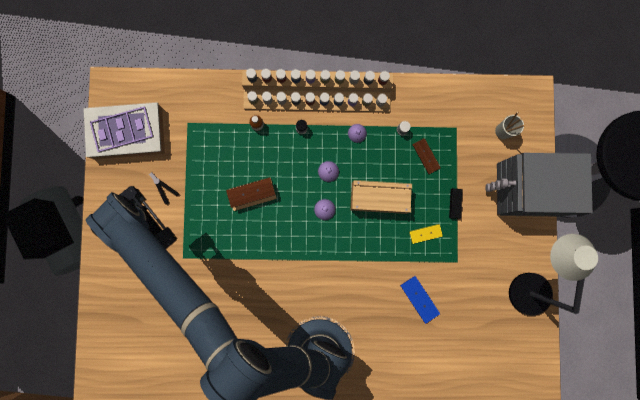

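The board lies on the stand, with dots at top-crop (216,272) and (289,250). The bystanders are at their original pixels. One numeric check of centre, yaw and level.

Run:
```python
from h import *
pt=arm.camera_params('top');ps=arm.camera_params('scene')
g=lambda c,o:np.array(c)/5+o-.4
S=[(443,243),(373,271),(483,185),(540,245),(333,338),(280,272)]
T=[(216,272),(289,250),(132,252+0),(353,188)]
for i in range(2): print('dot',tri([ps,pt],[g(S[i],(300,150)),g(T[i],(200,140))]))
print(onz(ps,(g(S[0],(300,150))+g(S[1],(300,150)))/2,.053),onz(pt,(g(T[0],(200,140))+g(T[1],(200,140)))/2,.053))
# corners: scene (480,185)=low-x,+y ; top low-x is bottom
for s,t in [((483,185),(157,340)),((540,245),(133,252)),((333,338),(353,188)),((280,272),(380,279))]: print(tri([ps,pt],[g(s,(300,150)),g(t,(200,140))]))
a=cv2.imread('pics/top0.png');b=cv2.imread('pics/ft.png')
s=arm.state();print(s['t'],s['qd'].round(3).max())
```

```text
dot [0.51353846 0.25585012 0.05708328]
dot [0.52846341 0.20804789 0.05788293]
[0.517393   0.23489485 0.053     ] [0.52105781 0.23112318 0.053     ]
[0.46906891 0.29457674 0.05500937]
[0.52618403 0.31147016 0.05753433]
[0.57101067 0.16956608 0.05363319]
[0.51200274 0.15211595 0.05059551]
18.8 0.043
```

```bash
python3 -c "
from bench import arm
print(arm.close_job())"
```

```text
the job is handed in; nothing more can be done
None
```

The display base is lying across both posts of the drying stand, released, and the job was handed in at about 18.8 s of the 56 s allowed. No verdict was given.

**What I did:**
- I pushed the larger brown board along the groove with closed fingertips until it stuck out about 54 mm over the end nearest the stand.
- I pinched it across its width (finger gap 59.5 mm), lifted it level and lowered it until it touched the posts. Then I opened the jaws and backed off.

**Last checks:**
- **Position:** the board's centre is at about (0.519, 0.233) m; the stand's centre measures (0.518, 0.2325) m. The top and scene views differ from each other by about 4 mm.
- **Height and level:** the two dots stand within 1 mm of each other over 50 mm, which looks level. Their triangulated height is 57 mm against an expected 53 mm. The same views also read 2–3 mm high on the board in the jig, and the tool stopped at the predicted contact height, so I put this down to calibration. The corner heights were coarser and scattered from 51 to 58 mm.
- **Angle:** the line through the dots gives the board's angle as 0.30 rad, and the stand's is 0.296 rad.
- **Bystanders:** by eye, they are at the same pixels as at the start.

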